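# Put a polished mould-insert set and its stones away

### The job

The polishing is done, so put everything away: set the large and the small steel insert flat in their own pockets of the grey carrier, then put the blue cover over them with its cut corner on the carrier's cut corner, so that it sits level and fully home on the ledge. Lay the red stone lengthwise across both saddles in the middle of the red rest and the cream stone likewise on the white rest. The stones are gritty, so never let them touch the inserts, the carrier or the cover, and leave the oil bottle and the paste pot standing where they are.

Things in the scene. Friction and masses are not known exactly. Their poses are not given: they have to be found in the camera images.
- large_insert_mid (a point): larger of two silvery steel mould inserts: block 40 mm (own x) by 56 mm (own y), 24 mm high, about 0.14 kg, an engraved ring on its upper face; flat on the bench at the start. The point is its centre, 12 mm above its underside; own z up. Grip it across the 40 mm.
- small_insert_mid (a point): smaller silvery steel mould insert of the same look: 32 mm (own x) by 38 mm (own y), 18 mm high, 0.09 kg; flat on the bench at the start. The point is its centre, 9 mm above its underside; own z up. Grip it across the 32 mm.
- red_stone_mid (a point): brick-red polishing stone: a square-edged stick 12 mm wide (own x), 100 mm long (own y), 6 mm thick, 30 g; flat on the bench at the start. The point is its centre, 3 mm above its underside; own z up. Grip it across the 12 mm at mid-length.
- cream_stone_mid (a point): cream-white polishing stone: a square-edged stick 12 mm wide (own x), 72 mm long (own y), 6 mm thick, 30 g; flat on the bench at the start. The point is its centre, 3 mm above its underside; own z up. Grip it across the 12 mm at mid-length.
- cover_grip (a point): grip of the loose blue cover (box open below, 116 mm own x by 168 mm own y, skirt 3 mm thick, 38 mm deep inside, 0.22 kg, skirt-down on the bench). Its corner at own +x, -y is cut off at 45 deg, 22 mm a side. The grip is a black fin on its top face: 14 mm thick (x), 70 long (y), 26 high. The point is the fin's centre, 54 mm above the skirt's edge, 13 above the top face; z up
- carrier: fixed grey tray, 116 (own x) by 168 mm (own y), corner at +x, -y cut off like the cover's. The skirt rests on its 6 mm high ledge, round an upstand 22 mm high that leans inward (play 9 mm a side at its top, 3 home). Black foam, top at 18 mm; blue pocket floors at 12 mm: large one at own (0, 30), 72 (x) by 56 (y); small one at (0, -34), 54 by 48: inserts' long sides along x. Origin on the bench
- red_rest: fixed red drip tray, 62 mm (own x) by 132 mm (own y), lip 6 mm high, rest for the red stone: two grey saddles, each 6 mm thick, cross it at own y = -24 and 24 mm; the stone lies along own y over both, its underside 14 mm above the bench, between horns 46 mm apart and 20 mm high. Fingers fit between the saddles (42 mm). Origin: centre of the underside, on the bench; z up.
- white_rest: fixed white drip tray, the rest for the cream stone; same sizes, saddles and origin as the red one. The two rests may have changed places.
- oil_bottle_mid (a point): bystander: white squeeze bottle standing upright, 30 x 50 mm, 84 mm high with a thin nozzle. The point is half-way up. Not to be moved. (Mind also the fixed wooden plate rest, 0.19 m high, at world x 0.34 to 0.53, y -0.01 to 0.16, between robot and carrier, and the lamp over the back of the bench, whose head hangs 0.29 m above it.)
- paste_pot_mid (a point): bystander: low glass pot with a yellow-brown lid, 57 mm across, 36 mm high. The point is half-way up. Not to be moved.
There are look-alikes about, which are no part of the job. What is shaped like the part that bears small_insert_mid but purple is not meant.

How it is judged:
At the end, for the whole second after the job is handed in: inserts flat in their own pockets (within 12 mm of the pocket centre); cover level (0.03 rad) on the ledge (within 6 mm, 0.08 rad of yaw, not over 2.5 mm high); each stone flat on both saddles of the rest of its colour (12 mm along, 18 mm across, 0.35 rad); all released and at rest (x of large_insert_mid in the frame of carrier between -0.012 and 0.012 m and y of large_insert_mid in the frame of carrier between 0.018 and 0.042 m and z of large_insert_mid in the frame of carrier between 0.021 and 0.027 m and angle between each of large_insert_mid, small_insert_mid, red_stone_mid, cream_stone_mid's own z axis and vertical below 0.1 rad and x of small_insert_mid in the frame of carrier between -0.012 and 0.012 m and y of small_insert_mid in the frame of carrier between -0.046 and -0.022 m and z of small_insert_mid in the frame of carrier between 0.018 and 0.024 m and x of red_stone_mid in the frame of red_rest between -0.018 and 0.018 m and y of red_stone_mid in the frame of red_rest between -0.012 and 0.012 m and z of red_stone_mid in the frame of red_rest between 0.014 and 0.02 m and angle between the y axis of red_stone_mid and the y axis of red_rest, either way round below 0.35 rad and x of cream_stone_mid in the frame of white_rest between -0.018 and 0.018 m and y of cream_stone_mid in the frame of white_rest between -0.012 and 0.012 m and z of cream_stone_mid in the frame of white_rest between 0.014 and 0.02 m and angle between the y axis of cream_stone_mid and the y axis of white_rest, either way round below 0.35 rad and x of cover_grip in the frame of carrier between -0.006 and 0.006 m and y of cover_grip in the frame of carrier between -0.006 and 0.006 m and z of cover_grip in the frame of carrier between 0.0575 and 0.0625 m and angle between cover_grip's own z axis and vertical below 0.03 rad and angle between the y axis of cover_grip and the y axis of carrier, either way round below 0.08 rad and linear speed of each of large_insert, small_insert, red_stone, cream_stone, cover below 0.02 m/s); the robot touches nothing.
It fails at once if the oil bottle is moved over 25 mm or tipped (distance of oil_bottle_mid from where it was at the start of the episode above 0.025 m or angle between oil_bottle_mid's own z axis and vertical above 0.35 rad).
It fails at once if the paste pot is moved over 25 mm (distance of paste_pot_mid from where it was at the start of the episode above 0.025 m).
It fails at once if a polishing stone touches an insert, the carrier or the cover (contact force between any of red_stone, cream_stone and large_insert above 0.2 N or contact force between any of red_stone, cream_stone and small_insert above 0.2 N or contact force between any of red_stone, cream_stone and carrier above 0.2 N or contact force between any of red_stone, cream_stone and cover above 0.2 N).
It also fails if it takes over 144 s, if anything falls off the work surface, if the arm or the gripper's body presses on something with over 40 N, if the wrist force passes 120 N, or if a joint passes its speed limit or range.

### The arm

A 7-joint arm with a two-finger parallel gripper is mounted at the origin on a cart in front of the work surface, level with it; the furniture and walls round the work are solid. World frame = base frame: x ahead of the robot, y to its left, z up, the work surface at z = 0. Lengths are in m, angles in rad, forces in N, time in s.
With the tool pointing down it reaches from about 0.35 to 0.9 m from the base axis. Payload 19.9 kg.
Tool frame: the origin (TCP) lies midway between the tips of the shut fingers; the grasp point (between the pads) lies 19 mm behind it; z points along the fingers, y is the direction in which the jaws open and shut (so a half turn about z gives the same grasp; the last joint's range is limited). The gripper opens to 85 mm and grips with 20 to 120 N. Pads are 22 mm wide; open, the fingers measure 114 mm over their backs; the gripper's body (76 mm by 85 mm) begins 54 mm behind the grasp point. The pads swing forward as they close: fully open they stand 13 mm farther back than shut.
Start: joints at [-1.375, 0.417, -0.01, 1.614, 0.005, 1.111, -0.053], TCP at [0.147, 0.608, 0.231] pointing down, gripper open.
Joint ranges: [-2.81, 2.81], [-0.39, 2.02], [-1.27, 1.25], [0.06, 2.57], [-1.19, 4.33], [0.19, 2], [-2.82, 2.82]. Speed limits (rad/s): [1.89, 1.89, 2.39, 2.39, 3.01, 3.01, 3.01].

### API

Orientations are given as [roll, pitch, yaw] about the fixed x, y, z axes, in that order (R = Rz(yaw) Ry(pitch) Rx(roll)).
In Python, from rig import bot gives the robot as it stands.
- The arm moves only by the tool play_rows, never from a script. Its argument "series" is a list of rows, each a list of 7 numbers: the shift along the tool's x, y, z each as a share of 0.8 m, from -1 to 1, then the turn, a rotation vector about the tool's x, y, z each as a share of 60 degrees, from -1 to 1, then the closure, from -1 (fully open) to 1 (shut), so that 0 is half open. In form: [[x, y, z, rx, ry, rz, gripper], ...]. A call has exactly 10 rows; each row shifts and turns the commanded pose from where the row before left it, along the tool's axes as they then stand; what a row does not reach is not made up. A row lasts 1/8 s, in which the tool goes at most 62.5 mm and 10.7 degrees, less where a joint would pass 70% of its speed; a pose out of reach is approached as far as the arm can. A call with a number of a shift or a turn outside -1 to 1 is refused whole. A call with a gripper value outside its range is refused whole. The fingers move at their own pace and stop on an object; the grip force is fixed at half the most. Time passes only in rows, so rows that do not move let the fingers close, or fill a call up. It gives the time, the measured TCP pose, the force and the opening at its end, in the units of the state.
- bot.get_state(): the state, without advancing time (a new reading comes with each control period).
- bot.get_image(name): name is "scene" or "top" or "wrist"; returns a dict with "img" (420x560x3 uint8, blue, green, red), "camera_matrix" (3x3 intrinsics, pixels), "rvec" (rotation vector, rad) and "tvec" (3), from world to camera coordinates, as OpenCV has them. Camera axes: x right, y down, z forward; pixel columns grow to the right and rows downward; lengths in m; the calibration is good to about 2 mm. The wrist camera is an equidistant fisheye: a pixel r from the principal point sees the ray r / f radians off the axis. A picture is of the moment at which its call begins. There is no depth.
- bot.hand_in(): hands the job in, once; it reports no verdict.
Trained networks look in a picture, given as the dict that the camera call returned (one of the last four; its "shot" number tells which), for a name from the list of things; names that differ only in an ending like _2 or _b are one class to them, and where a whole thing is asked for, a point or a joint stands for the part that bears it (a point fixed in the world has none). Each returns a list of dicts, best first, with "p" (0 to 1); they miss things now and then, are a little off and sometimes report something else, mostly with a low value. They report only what shows in the picture. A call takes as long as a camera call. They do not tell look-alikes from the thing itself.
- bot.boxes_of(name, picture): "centre" ([x, y, z] in m, in world coordinates, good to about 4 mm: the middle of the surface that is visible of it).
- bot.regions_of(name, picture): "mask" (420x560 bool, what is visible of it).
The state is a dict: "time": time; "joint_positions": joint angles; "dq": joint speeds; "tau": joint torques, N m; "eef_pos": TCP position; "orientation": TCP orientation; "ft_force": force on the tool from outside, world axes, zero at the start; "ft_torque": the same for the moment, N m; "opening": opening from 0.0 (shut) to 1.0 (fully open).
Only numpy, scipy, OpenCV 4.12 (cv2) and the standard library are available. Lean on these libraries where they do the work, as an engineer would, in place of code of your own. Each camera call takes 0.05 s, during which the arm holds its last target.

## Working session

There is one attempt and no reset: what is moved stays moved. The work goes in short steps, Python scripts to look and compute and a tool call to move; the robot and the scene stay as the last step left them, time stands still between calls to the robot, and variables do not carry over. Pictures are saved under pics/ and viewed, and the job is handed in when it is done.

Besides the shell and the picture viewer there is one more tool, called after "Emit:" by a JSON object that holds its "op" and its "data". play_rows: Moves the arm, as the interface text tells. Shift numbers are shares of 0.8 m and turn numbers shares of 60 degrees, none past 1 either way. Its arguments: {"type":"object","properties":{"series":{"type":"array","items":{"type":"array","items":{"type":"number"}}}},"required":["series"]}

```bash
ls; mkdir -p pics
cat > h.py <<'E'
import numpy as np, cv2
from scipy.spatial.transform import Rotation as R
from rig import bot
def cam(p):
    Rm=cv2.Rodrigues(np.array(p['rvec'],float))[0]; t=np.array(p['tvec'],float).ravel(); K=np.array(p['camera_matrix']); return K,Rm,t
def px2w(p,u,v,z=0.):
    K,Rm,t=cam(p); d=Rm.T@np.linalg.inv(K)@np.array([u,v,1.]); c=-Rm.T@t; s=(z-c[2])/d[2]; return c+s*d
def w2px(p,X):
    K,Rm,t=cam(p); q=K@(Rm@np.array(X,float)+t); return q[:2]/q[2]
E
python3 - <<'E'
from h import *
s=bot.get_state(); print(s)
for n in ['scene','top','wrist']:
    p=bot.get_image(n); cv2.imwrite(f'pics/{n}0.png',p['img']); K,Rm,t=cam(p); print(n,K.tolist(),(-Rm.T@t).round(3), Rm.round(2).tolist(), p['shot'])
E
```

```text
pics
{'time': 0.0, 'joint_positions': array([-1.37550149,  0.4179501 , -0.01030347,  1.61418721,  0.00468305,
        1.11072344, -0.05301304]), 'dq': array([-0.00065662, -0.00055625, -0.00050661,  0.00243497,  0.00037121,
       -0.00030508, -0.00150228]), 'tau': array([-1.04378555e-04, -8.64465737e+01,  6.78760707e-01, -4.34899235e+01,
        1.90561172e-02,  7.48554681e-03,  8.95363041e-05]), 'eef_pos': array([0.14653903, 0.60720636, 0.2306697 ]), 'orientation': array([-3.14035095e+00,  7.74254576e-05,  2.90478601e+00]), 'ft_force': array([1.15468323, 0.03233361, 0.31565702]), 'ft_torque': array([ 0.01397752, -0.01155838,  0.01678794]), 'opening': 0.9969233574412422}
scene [[458.35421999018496, 0.0, 279.312698021786], [0.0, 458.35421999018496, 212.7142706344034], [0.0, 0.0, 1.0]] [ 0.04  -0.933  0.642] [[0.88, -0.48, 0.01], [-0.22, -0.43, -0.87], [0.43, 0.76, -0.49]] 1
top [[545.379714247788, 0.0, 281.6153012868444], [0.0, 545.379714247788, 213.44843440458772], [0.0, 0.0, 1.0]] [ 0.337 -0.026  1.679] [[-0.0, -1.0, 0.01], [-0.99, 0.0, -0.13], [0.13, -0.01, -0.99]] 2
wrist [[325.19226210127806, 0.0, 282.50350496272125], [0.0, 325.19226210127806, 207.29032070005334], [0.0, 0.0, 1.0]] [0.075 0.626 0.373] [[0.23, 0.97, -0.0], [0.93, -0.22, 0.29], [0.28, -0.07, -0.96]] 3
```

Run:
```python
import cv2
for n in ['scene','top','wrist']:
    i=cv2.imread(f'pics/{n}0.png'); cv2.imwrite(f'pics/{n}0b.png',cv2.resize(i,(800,600),interpolation=cv2.INTER_CUBIC))
```

```text
(no output)
```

View pics/scene0b.png

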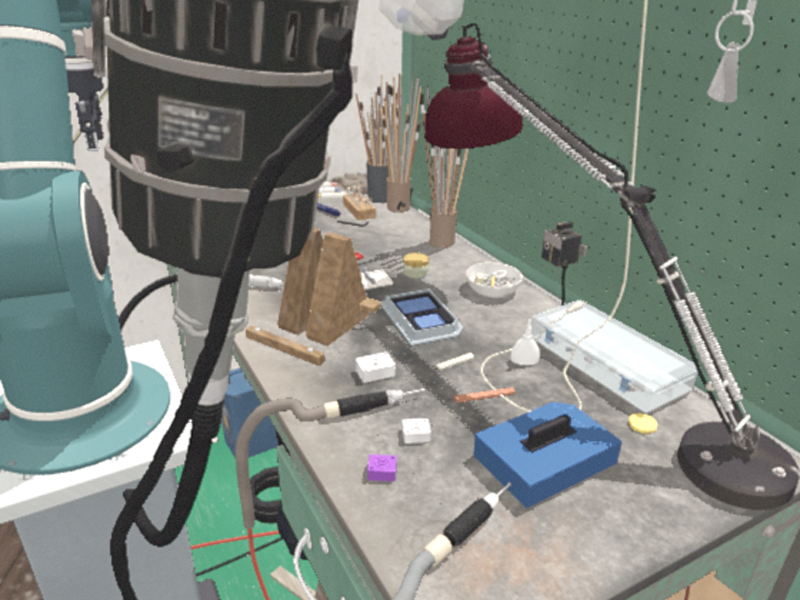

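View pics/top0b.png

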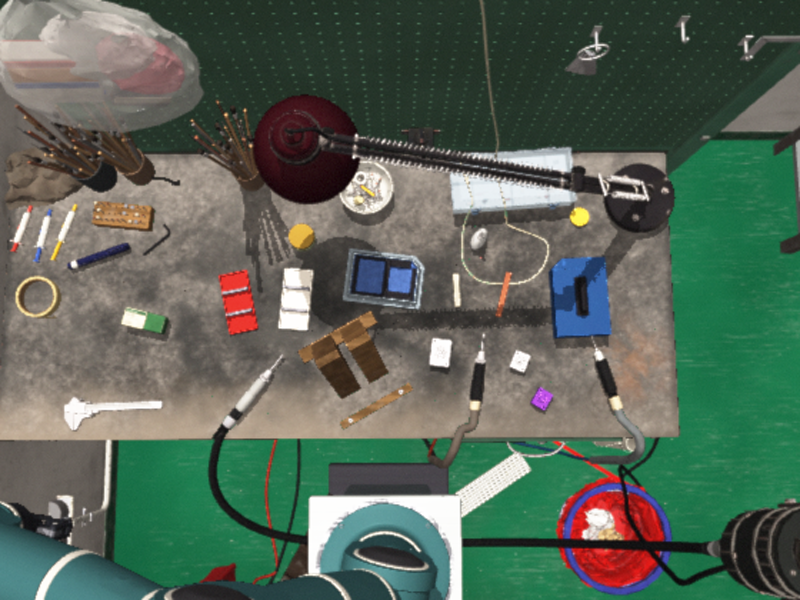

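View pics/wrist0b.png

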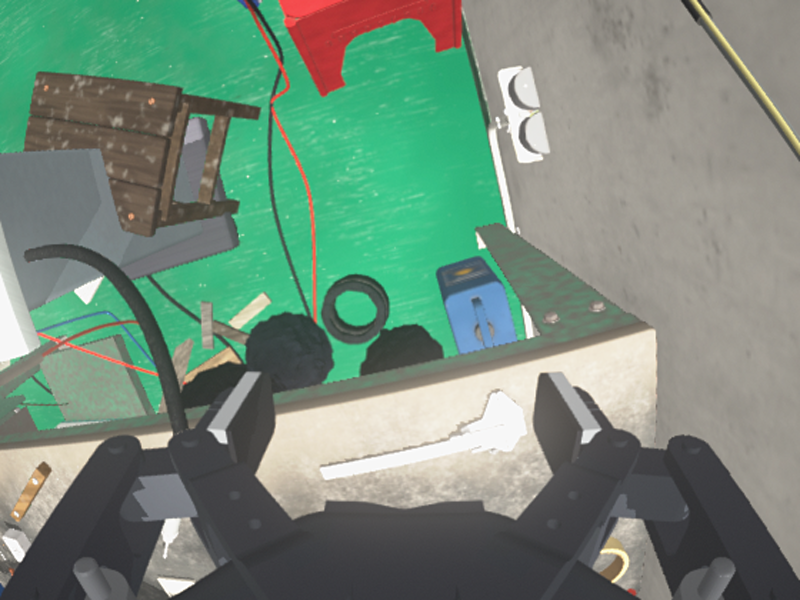

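Run:
```python
from h import *
names=['large_insert_mid','small_insert_mid','red_stone_mid','cream_stone_mid','cover_grip','carrier','red_rest','white_rest','oil_bottle_mid','paste_pot_mid']
p=bot.get_image('top'); img=p['img']
cv2.imwrite('pics/top1.png',img)
print(bot.get_state()['time'])
masks={}
for n in names:
    b=bot.boxes_of(n,p); r=bot.regions_of(n,p)
    print(n,[(np.round(x['centre'],3).tolist(),round(x['p'],2)) for x in b][:4])
    for x in r[:3]:
        m=x['mask'].astype(np.uint8); c=cv2.findContours(m,0,2)[0]; c=max(c,key=cv2.contourArea); rc=cv2.minAreaRect(c)
        print('   ',round(x['p'],2),m.sum(),np.round(rc[0],1),np.round(rc[1],1),round(rc[2],1), px2w(p,*rc[0],0.02).round(3))
print(bot.get_state()['time'])
a=img[140:290,140:300]; cv2.imwrite('pics/tA.png',cv2.resize(a,None,fx=5,fy=4*1.0,interpolation=cv2.INTER_CUBIC)[:600])
a=img[140:300,290:440]; cv2.imwrite('pics/tB.png',cv2.resize(a,None,fx=3.75,fy=3.75,interpolation=cv2.INTER_CUBIC))
```

```text
0.2
large_insert_mid [([0.452, -0.118, 0.02], 0.58)]
    0.57 210 [308. 246.] [18. 12.] 90.0 [ 0.451 -0.118  0.02 ]
small_insert_mid [([0.354, -0.334, 0.016], 0.6)]
    0.55 141 [378.7 278.6] [11.1 13. ] 31.0 [ 0.351 -0.331  0.02 ]
red_stone_mid [([0.579, -0.257, 0.006], 0.71)]
cream_stone_mid [([0.584, -0.154, 0.006], 0.41)]
    0.6 78 [319.1 202.5] [21.1  3.7] 85.2 [ 0.585 -0.154  0.02 ]
cover_grip [([0.564, -0.415, 0.038], 0.78), ([0.576, -0.256, 0.002], 0.53)]
    0.58 2221 [404.6 208.2] [57.4 41.5] 85.4 [ 0.566 -0.417  0.02 ]
    0.51 294 [211. 166.] [18. 18.] 90.0 [0.7  0.18 0.02]
carrier [([0.608, 0.008, 0.009], 0.93)]
    0.62 1997 [268.2 194.8] [54.7 37.5] 6.1 [0.609 0.003 0.02 ]
red_rest [([0.568, 0.32, 0.004], 0.68), ([0.696, -0.204, 0.035], 0.21)]
    0.55 812 [166.2 211.5] [42.2 19.8] 78.7 [0.559 0.315 0.02 ]
white_rest [([0.571, 0.192, 0.005], 0.71)]
    0.69 882 [206.3 209. ] [21.6 42.4] 3.9 [0.566 0.193 0.02 ]
oil_bottle_mid [([0.694, -0.206, 0.037], 0.51)]
    0.54 117 [334.9 166.7] [ 8.5 15.7] 26.6 [ 0.697 -0.205  0.02 ]
    0.37 2222 [405.1 208. ] [56.1 40.6] 85.6 [ 0.567 -0.418  0.02 ]
paste_pot_mid [([0.697, 0.175, 0.035], 0.52)]
    0.64 262 [211.3 165.3] [17.7 17. ] 45.0 [0.703 0.179 0.02 ]
1.2
```

View pics/tA.png

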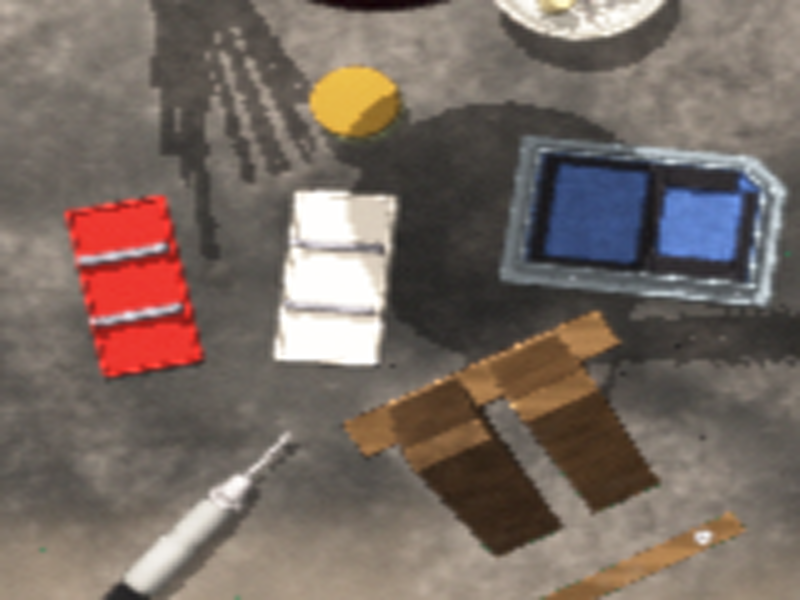

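View pics/tB.png

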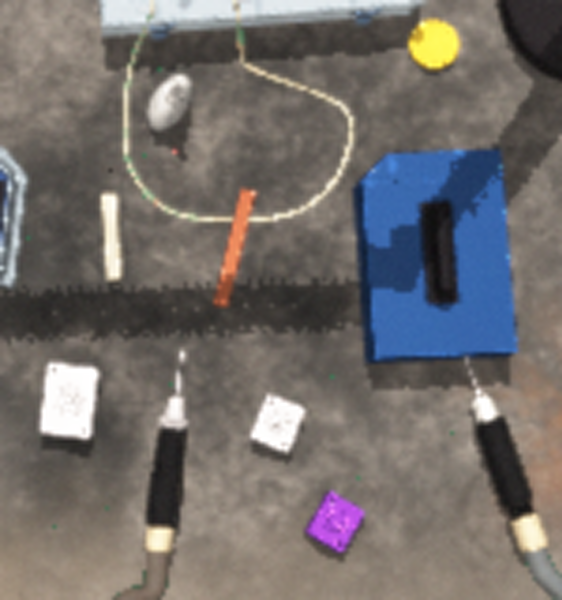

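```bash
cat >> h.py <<'E'
import json
def yaw_of(s):
    M=R.from_euler('xyz',s['orientation']).as_matrix(); return np.arctan2(M[1,0],M[0,0])
def plan(wps, s=None, vmax=0.045, wmax=np.deg2rad(9)):
    """wps: list of (x,y,z,yaw_deg,grip[,vmax]) or ('w',n,grip). Prints rows in calls of 10."""
    s=s or bot.get_state()
    pos=np.array(s['eef_pos'],float); M=R.from_euler('xyz',s['orientation'])
    rows=[]
    for w in wps:
        if w[0]=='w':
            rows+= [[0,0,0,0,0,0,w[2]]]*w[1]; continue
        v=w[5] if len(w)>5 else vmax
        tgt=np.array(w[:3]); yt=np.deg2rad(w[3])
        m=M.as_matrix(); y0=np.arctan2(m[1,0],m[0,0]); dy=w[3]*np.pi/180-y0
        dy=(dy+np.pi)%(2*np.pi)-np.pi
        if len(w)>6: dy+=w[6]*2*np.pi
        p0=pos.copy()
        n=int(max(1,np.ceil(np.linalg.norm(tgt-p0)/v-1e-6),np.ceil(abs(dy)/wmax-1e-6)))
        for k in range(1,n+1):
            pd=p0+(tgt-p0)*k/n; Rd=R.from_euler('xyz',[np.pi,0,y0+dy*k/n])
            sh=np.round(M.inv().apply(pd-pos)/0.8,3)
            rv=np.round((M.inv()*Rd).as_rotvec()/(np.pi/3),3)
            if k<n and abs(dy)>0.01 : pass
            rows.append([*sh.tolist(),*rv.tolist(),w[4]])
            pos=pos+M.apply(sh*0.8); M=M*R.from_rotvec(rv*np.pi/3)
    g=rows[-1][6]
    while len(rows)%10: rows.append([0,0,0,0,0,0,g])
    for i in range(0,len(rows),10):
        print(json.dumps(rows[i:i+10]).replace(' ','').replace('-0.0,','0,').replace('0.0,','0,'))
    return rows
def st():
    s=bot.get_state(); print('t',round(s['time'],2),'pos',s['eef_pos'].round(4),'yaw',round(np.degrees(yaw_of(s)),2),'rpy',s['orientation'].round(3),'q',s['joint_positions'].round(2),'F',s['ft_force'].round(2),'op',round(s['opening'],3)); return s
E
python3 - <<'E'
from h import *
p=bot.get_image('top')
print('lamp',px2w(p,213,104,.35),px2w(p,213,104,.45))
plan([(0.36,0.40,0.30,90,-1),(0.45,0.16,0.31,45,-1)])
E
```

```text
lamp [0.78744792 0.13566893 0.35      ] [0.7535239  0.12351177 0.45      ]
[[-0.036,-0.021,-0.01,0,0,0.142,-1],[-0.038,-0.016,-0.009,0,0,0.141,-1],[-0.04,-0.009,-0.01,0,0,0.142,-1],[-0.041,-0.004,-0.009,0,0,0.141,-1],[-0.042,0.002,-0.01,0,0,0.142,-1],[-0.04,0.009,-0.009,0,0,0.141,-1],[-0.039,0.014,-0.01,0,0,0.142,-1],[-0.036,0.02,-0.009,0,0,0.141,-1],[-0.033,0.025,-0.01,0,0,0.142,-1],[-0.05,0.019,-0.002,0,0,0.125,-1]]
[[-0.047,0.025,-0.002,0,0,0.125,-1],[-0.044,0.031,-0.002,0,0,0.125,-1],[-0.039,0.036,-0.002,0,0,0.125,-1],[-0.033,0.042,-0.002,0,0,0.125,-1],[-0.029,0.045,-0.002,0,0,0.125,-1],[0,0,0,0,0,0,-1],[0,0,0,0,0,0,-1],[0,0,0,0,0,0,-1],[0,0,0,0,0,0,-1],[0,0,0,0,0,0,-1]]
```

Emit:
{"op": "play_rows", "data": {"series": [[-0.036,-0.021,-0.01,0,0,0.142,-1],[-0.038,-0.016,-0.009,0,0,0.141,-1],[-0.04,-0.009,-0.01,0,0,0.142,-1],[-0.041,-0.004,-0.009,0,0,0.141,-1],[-0.042,0.002,-0.01,0,0,0.142,-1],[-0.04,0.009,-0.009,0,0,0.141,-1],[-0.039,0.014,-0.01,0,0,0.142,-1],[-0.036,0.02,-0.009,0,0,0.141,-1],[-0.033,0.025,-0.01,0,0,0.142,-1],[-0.05,0.019,-0.002,0,0,0.125,-1]]}}

```text
time: 2.5
eef_pos: [0.3761, 0.3596, 0.302]
orientation: [3.141, -0.0, 1.436]
ft_force: [0.5, -0.6, 0.2]
opening: 0.999
```

Emit:
{"op": "play_rows", "data": {"series": [[-0.047,0.025,-0.002,0,0,0.125,-1],[-0.044,0.031,-0.002,0,0,0.125,-1],[-0.039,0.036,-0.002,0,0,0.125,-1],[-0.033,0.042,-0.002,0,0,0.125,-1],[-0.029,0.045,-0.002,0,0,0.125,-1],[0,0,0,0,0,0,-1],[0,0,0,0,0,0,-1],[0,0,0,0,0,0,-1],[0,0,0,0,0,0,-1],[0,0,0,0,0,0,-1]]}}

```text
time: 3.75
eef_pos: [0.4498, 0.1602, 0.3097]
orientation: [3.142, 0.0, 0.786]
ft_force: [0.5, -0.8, -0.2]
opening: 1.001
```

Run:
```python
from h import *
p=bot.get_image('wrist'); cv2.imwrite('pics/w1.png',p['img']); cv2.imwrite('pics/w1b.png',cv2.resize(p['img'],(800,600)))
import pickle; pickle.dump(p,open('w1.pkl','wb'))
s=st()
K,Rm,t=cam(p); print((-Rm.T@t).round(4))
plan([(0.43,-0.22,0.28,0,-1)])
```

```text
t 3.8 pos [0.4499 0.16   0.3097] yaw 45.03 rpy [3.142 0.    0.786] q [-0.96  0.08  0.59  1.88 -0.05  1.19 -1.14] F [-0.11 -0.61  0.19] op 0.998
[0.5007 0.2135 0.452 ]
[[-0.039,0.035,0.004,0,0,0.083,-1],[-0.036,0.039,0.004,0,0,0.084,-1],[-0.033,0.042,0.004,0,0,0.083,-1],[-0.029,0.044,0.005,0,0,0.084,-1],[-0.024,0.047,0.004,0,0,0.083,-1],[-0.021,0.048,0.004,0,0,0.083,-1],[-0.017,0.051,0.004,0,0,0.084,-1],[-0.011,0.051,0.004,0,0,0.083,-1],[-0.008,0.052,0.004,0,0,0.083,-1],[0,0,0,0,0,0,-1]]
```

View pics/w1b.png

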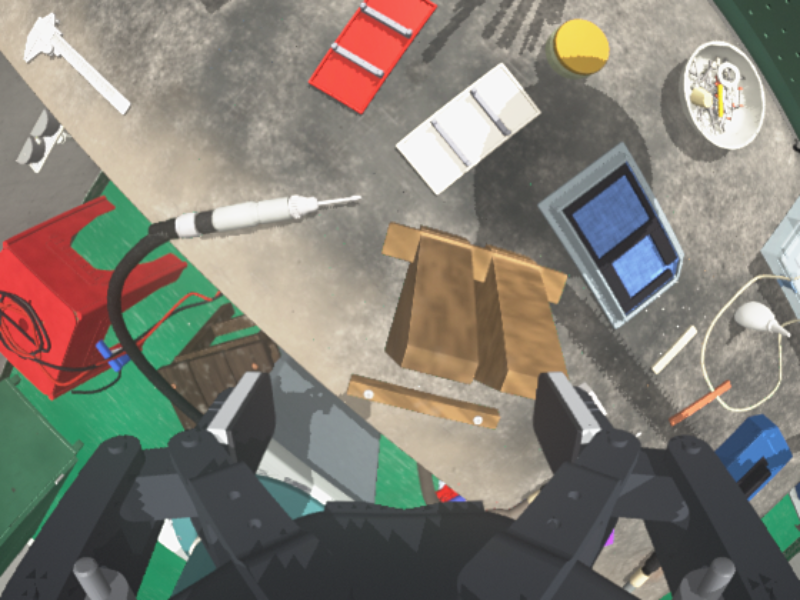

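Emit:
{"op": "play_rows", "data": {"series": [[-0.039,0.035,0.004,0,0,0.083,-1],[-0.036,0.039,0.004,0,0,0.084,-1],[-0.033,0.042,0.004,0,0,0.083,-1],[-0.029,0.044,0.005,0,0,0.084,-1],[-0.024,0.047,0.004,0,0,0.083,-1],[-0.021,0.048,0.004,0,0,0.083,-1],[-0.017,0.051,0.004,0,0,0.084,-1],[-0.011,0.051,0.004,0,0,0.083,-1],[-0.008,0.052,0.004,0,0,0.083,-1],[0,0,0,0,0,0,-1]]}}

```text
time: 5.05
eef_pos: [0.428, -0.2233, 0.28]
orientation: [3.14, 0.001, -0.008]
ft_force: [0.2, 0.2, 0.7]
opening: 1.003
```

Run:
```python
from h import *
p=bot.get_image('wrist'); cv2.imwrite('pics/w2.png',p['img']); cv2.imwrite('pics/w2b.png',cv2.resize(p['img'],(800,600)))
import pickle; pickle.dump(p,open('w2.pkl','wb'))
s=st()
```

```text
t 5.1 pos [ 0.4285 -0.2215  0.2799] yaw -0.24 rpy [ 3.141e+00  1.000e-03 -4.000e-03] q [-0.48  0.17  1.    1.92 -0.15  1.14 -1.  ] F [ 0.31  0.96 -0.06] op 1.0
```

View pics/w2b.png

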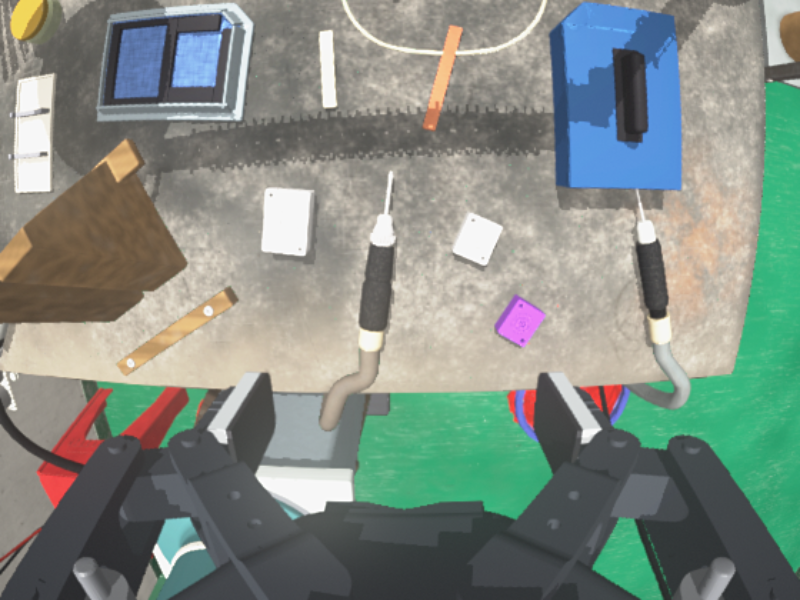

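```bash
cat >> h.py <<'E'
def wproj(p,X):
    K,Rm,t=cam(p); q=np.asarray(X,float)@Rm.T+t
    rr=np.hypot(q[...,0],q[...,1]); th=np.arctan2(rr,q[...,2]); k=np.where(rr>1e-9,th/np.maximum(rr,1e-9),0)
    return np.stack([K[0,2]+K[0,0]*k*q[...,0],K[1,2]+K[1,1]*k*q[...,1]],-1)
def ortho(p,x0,x1,y0,y1,z,mm=1.0):
    """rows: x decreasing downward, cols: y decreasing rightward; px -> x=x1-r*mm, y=y1-c*mm"""
    xs=np.arange(x1,x0,-mm/1000); ys=np.arange(y1,y0,-mm/1000)
    G=np.stack(np.broadcast_arrays(xs[:,None],ys[None,:],z),-1)
    if abs(p['camera_matrix'][0][0]-325.2)<1: uv=wproj(p,G)
    else:
        K,Rm,t=cam(p); q=(G@Rm.T+t)@K.T; uv=q[...,:2]/q[...,2:]
    return cv2.remap(p['img'],uv[...,0].astype(np.float32),uv[...,1].astype(np.float32),cv2.INTER_CUBIC)
E
python3 - <<'E'
from h import *
import pickle
p2=pickle.load(open('w2.pkl','rb')); p1=pickle.load(open('w1.pkl','rb'))
def show(n,p,x0,x1,y0,y1,z,mm,f):
    o=ortho(p,x0,x1,y0,y1,z,mm); cv2.imwrite(n,cv2.resize(o,None,fx=f,fy=f,interpolation=cv2.INTER_CUBIC)); print(n,o.shape)
show('pics/o_ins.png',p2,0.30,0.50,-0.36,-0.06,0.02,0.5,1.3)
show('pics/o_st.png',p2,0.50,0.66,-0.30,-0.10,0.003,0.5,1.9)
show('pics/o_car1.png',p1,0.50,0.72,-0.12,0.14,0.006,0.5,1.3)
show('pics/o_rest1.png',p1,0.46,0.68,0.12,0.40,0.006,0.5,1.3)
E
```

```text
pics/o_ins.png (400, 600, 3)
pics/o_st.png (321, 400, 3)
pics/o_car1.png (440, 520, 3)
pics/o_rest1.png (441, 560, 3)
```

View pics/o_ins.png

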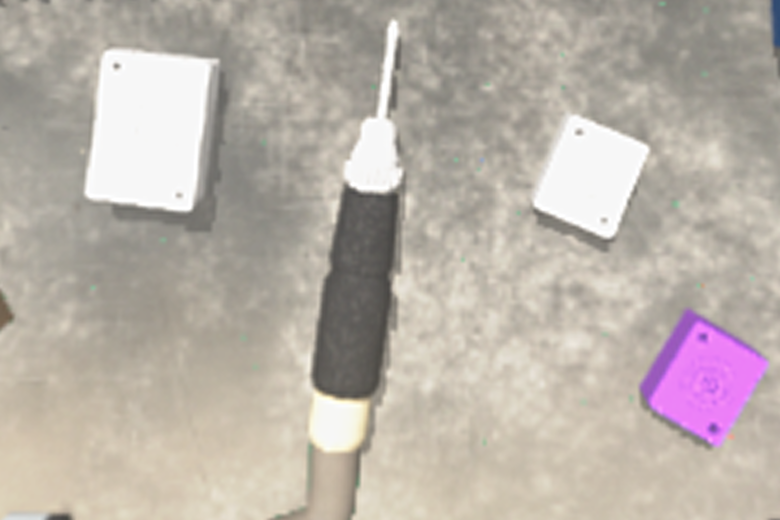

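View pics/o_st.png

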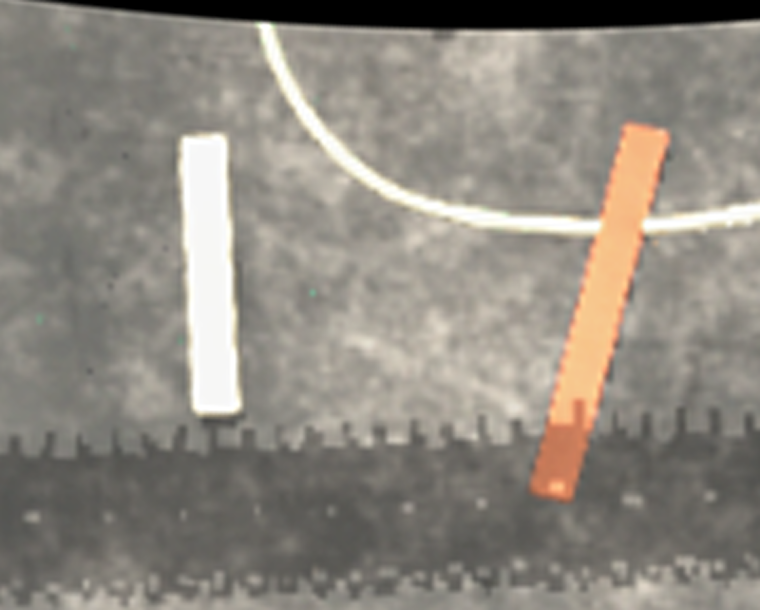

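View pics/o_car1.png

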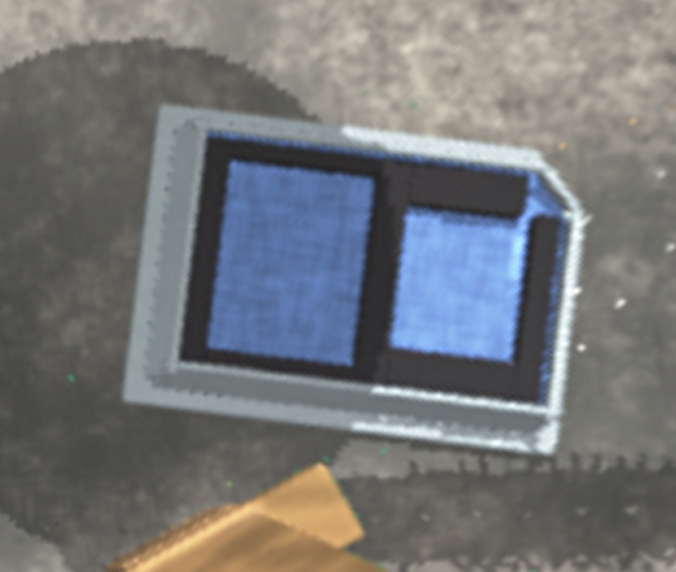

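View pics/o_rest1.png

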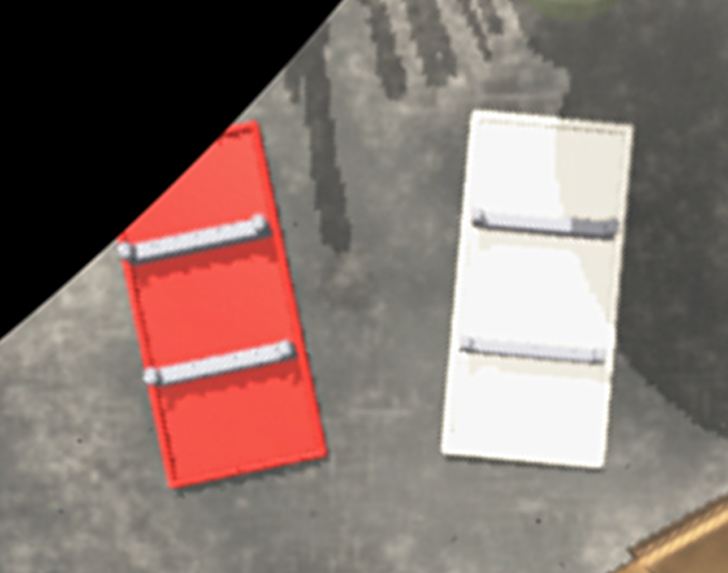

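```bash
cat > m1.py <<'E'
from h import *
import pickle
p2=pickle.load(open('w2.pkl','rb')); p1=pickle.load(open('w1.pkl','rb'))
def fit(p,x0,x1,y0,y1,z,mm,maskf,name,f=3):
    o=ortho(p,x0,x1,y0,y1,z,mm); m=maskf(o).astype(np.uint8)
    cs=cv2.findContours(m,0,2)[0]; c=max(cs,key=cv2.contourArea); rc=cv2.minAreaRect(c)
    M=cv2.moments(c)
    cx,cy=rc[0]; b=cv2.boxPoints(rc)
    d=b[1]-b[0]; d2=b[2]-b[1]; 
    if np.hypot(*d2)>np.hypot(*d): d,d2=d2,d
    # long dir in world: image (dx,dy)-> world x=-dy, y=-dx
    ang=np.degrees(np.arctan2(-d[0],-d[1]))
    print(name,'centre',round(x1-cy*mm/1000,4),round(y1-cx*mm/1000,4),'moment',round(x1-M['m01']/M['m00']*mm/1000,4),round(y1-M['m10']/M['m00']*mm/1000,4),'long',round(np.hypot(*d)*mm,1),'short',round(np.hypot(*d2)*mm,1),'longdir world deg',round(ang%180,2))
    o2=cv2.resize(o,None,fx=f,fy=f); cv2.polylines(o2,[np.int32(b*f)],True,(0,0,255),1); return o2
bright=lambda t: (lambda o: o.min(2)>t)
a=fit(p2,0.40,0.50,-0.17,-0.07,0.024,0.5,bright(222),'large')
b=fit(p2,0.36,0.47,-0.32,-0.23,0.018,0.5,bright(222),'small')
hs=lambda lo,hi,s: (lambda o: cv2.inRange(cv2.cvtColor(o,cv2.COLOR_BGR2HSV),(lo,s,60),(hi,255,255)))
c=fit(p2,0.52,0.64,-0.30,-0.20,0.006,0.5,hs(0,20,100),'red')
d=fit(p2,0.53,0.64,-0.18,-0.12,0.006,0.5,bright(225),'cream')
h=min(x.shape[0] for x in (a,b,c,d)); 
h=max(x.shape[0] for x in (a,b,c,d)); W=[cv2.copyMakeBorder(x,0,h-x.shape[0],0,4,cv2.BORDER_CONSTANT) for x in (a,b,c,d)]
o=np.hstack(W); print(o.shape); cv2.imwrite('pics/fit1.png',cv2.resize(o,None,fx=800/o.shape[1],fy=800/o.shape[1],interpolation=cv2.INTER_AREA))
E
python3 m1.py
```

```text
large centre 0.4509 -0.1177 moment 0.451 -0.1178 long 58.1 short 41.5 longdir world deg 173.03
small centre 0.4322 -0.2872 moment 0.4322 -0.2872 long 39.0 short 34.3 longdir world deg 157.17
red centre 0.5773 -0.2571 moment 0.5775 -0.2572 long 100.4 short 12.6 longdir world deg 165.32
cream centre 0.5876 -0.1554 moment 0.5875 -0.1554 long 71.7 short 11.7 longdir world deg 2.97
(720, 2116, 3)
```

View pics/fit1.png

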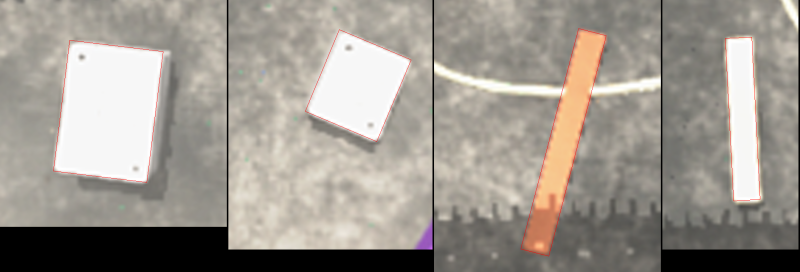

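```bash
cat > m2.py <<'E'
from h import *
import pickle
exec(open('m1.py').read().split("bright=")[0].split("from h import *")[1])
hs=lambda lo,hi,s,v=60: (lambda o: cv2.inRange(cv2.cvtColor(o,cv2.COLOR_BGR2HSV),(lo,s,v),(hi,255,255)))
L=[]
for p,n in ((p1,'p1'),(p2,'p2')):
    def blob(lx):
        def f(o):
            m=hs(100,125,90)(o); return cv2.morphologyEx(m,cv2.MORPH_OPEN,np.ones((15,15)))
        return f
    L.append(fit(p,0.57,0.67,0.0,0.10,0.012,0.5,blob(1),n+' large pocket'))
    L.append(fit(p,0.57,0.655,-0.065,-0.0,0.012,0.5,blob(1),n+' small pocket'))
def white(o): 
    m=(o.min(2)>185).astype(np.uint8); return cv2.morphologyEx(m,cv2.MORPH_CLOSE,np.ones((25,25)))
L.append(fit(p1,0.47,0.67,0.14,0.24,0.006,0.5,white,'white rest p1',2))
L.append(fit(p2,0.47,0.67,0.14,0.24,0.006,0.5,white,'white rest p2',2))
L.append(fit(p1,0.47,0.67,0.25,0.38,0.006,0.5,hs(0,10,120),'red rest p1 (cut)',2))
h=max(x.shape[0] for x in L); W=[cv2.copyMakeBorder(x,0,h-x.shape[0],0,4,cv2.BORDER_CONSTANT) for x in L]
o=np.hstack(W); cv2.imwrite('pics/fit2.png',cv2.resize(o,None,fx=800/o.shape[1],fy=800/o.shape[1],interpolation=cv2.INTER_AREA))
E
python3 m2.py
```

```text
p1 large pocket centre 0.6175 0.0309 moment 0.6174 0.0308 long 72.8 short 56.4 longdir world deg 173.26
p1 small pocket centre 0.6093 -0.0332 moment 0.6088 -0.0322 long 54.8 short 48.3 longdir world deg 172.87
p2 large pocket centre 0.6174 0.0335 moment 0.6174 0.0336 long 72.8 short 54.8 longdir world deg 172.97
p2 small pocket centre 0.6091 -0.0303 moment 0.6089 -0.0299 long 54.9 short 47.8 longdir world deg 173.29
white rest p1 centre 0.5692 0.1937 moment 0.5688 0.1939 long 132.9 short 63.0 longdir world deg 175.0
white rest p2 centre 0.5752 0.1993 moment 0.5684 0.1937 long 144.5 short 77.6 longdir world deg 175.55
red rest p1 (cut) centre 0.5632 0.3181 moment 0.5558 0.3144 long 133.0 short 63.0 longdir world deg 11.89
```

View pics/fit2.png

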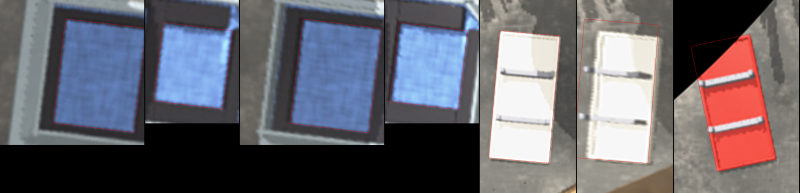

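Run:
```python
from h import *
plan([(0.451,-0.1177,0.10,-7,-1),(0.451,-0.1177,0.005,-7,-1),('w',1,-1),('w',6,1)])
# lamp elbow triangulation
a=bot.get_image('top'); b=bot.get_image('scene')
def ray(p,u,v):
    K,Rm,t=cam(p); d=Rm.T@np.linalg.inv(K)@np.array([u,v,1.]); return -Rm.T@t, d/np.linalg.norm(d)
def tri(ua,ub):
    c1,d1=ray(a,*ua); c2,d2=ray(b,*ub); A=np.stack([d1,-d2],1); k=np.linalg.lstsq(A,c2-c1,rcond=None)[0]; return (c1+k[0]*d1).round(3),(c2+k[1]*d2).round(3)
print('elbow',tri((404,125),(441,133)))
print('head top',tri((205,92),(327,33)))
```

```text
[[0.006,-0.026,0.045,0.001,0.001,0.023,-1],[0.004,-0.026,0.045,0,0,0.022,-1],[0.005,-0.026,0.045,0,0,0.023,-1],[0.003,-0.027,0.045,0,0,0.022,-1],[0.003,-0.026,0.045,-0.001,0,0.023,-1],[0,0,0.04,0,0,0,-1],[0,0,0.039,0,0,0,-1],[0,0,0.04,0,0,0,-1],[0,0,0,0,0,0,-1],[0,0,0,0,0,0,1]]
[[0,0,0,0,0,0,1],[0,0,0,0,0,0,1],[0,0,0,0,0,0,1],[0,0,0,0,0,0,1],[0,0,0,0,0,0,1],[0,0,0,0,0,0,1],[0,0,0,0,0,0,1],[0,0,0,0,0,0,1],[0,0,0,0,0,0,1],[0,0,0,0,0,0,1]]
elbow (array([ 0.732, -0.345,  0.349]), array([ 0.728, -0.341,  0.347]))
head top (array([0.777, 0.14 , 0.465]), array([0.777, 0.14 , 0.465]))
```

Emit:
{"op": "play_rows", "data": {"series": [[0.006,-0.026,0.045,0.001,0.001,0.023,-1],[0.004,-0.026,0.045,0,0,0.022,-1],[0.005,-0.026,0.045,0,0,0.023,-1],[0.003,-0.027,0.045,0,0,0.022,-1],[0.003,-0.026,0.045,-0.001,0,0.023,-1],[0,0,0.02,0,0,0,-1],[0,0,0,0,0,0,-1],[0,0,0,0,0,0,-1],[0,0,0,0,0,0,-1],[0,0,0,0,0,0,-1]]}}

```text
time: 6.45
eef_pos: [0.4519, -0.1159, 0.0848]
orientation: [-3.141, -0.002, -0.119]
ft_force: [0.3, 0.2, -0.7]
opening: 0.998
```

Run:
```python
from h import *
p=bot.get_image('wrist'); cv2.imwrite('pics/w3.png',p['img'])
s=st()
plan([(0.451,-0.1177,0.005,-7,-1),('w',1,-1),('w',6,1)])
```

```text
t 6.5 pos [ 0.4518 -0.1159  0.0846] yaw -6.79 rpy [-3.141e+00 -2.000e-03 -1.190e-01] q [-0.47  0.46  0.79  2.14 -0.5   0.73 -1.04] F [ 0.15 -0.18  0.28] op 1.002
[[0,0.001,0.05,0,-0.002,0.002,-1],[-0.001,0.001,0.05,0,0,0.001,-1],[0,0,0,0,0,0,-1],[0,0,0,0,0,0,1],[0,0,0,0,0,0,1],[0,0,0,0,0,0,1],[0,0,0,0,0,0,1],[0,0,0,0,0,0,1],[0,0,0,0,0,0,1],[0,0,0,0,0,0,1]]
```

View pics/w3.png

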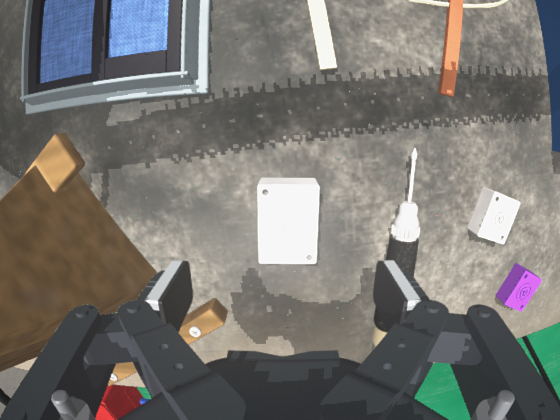

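Emit:
{"op": "play_rows", "data": {"series": [[0,0.001,0.03,0,-0.002,0.002,-1],[0,0.001,0.03,0,0,0.001,-1],[-0.001,0,0.03,0,0,0,-1],[0,0,0.01,0,0,0,-1],[0,0,0,0,0,0,-1],[0,0,0,0,0,0,1],[0,0,0,0,0,0,1],[0,0,0,0,0,0,1],[0,0,0,0,0,0,1],[0,0,0,0,0,0,1]]}}

```text
time: 7.75
eef_pos: [0.4509, -0.1172, 0.0049]
orientation: [-3.141, 0.0, -0.122]
ft_force: [-4.1, 2.0, 16.4]
opening: 0.454
```

Run:
```python
from h import *
s=st()
```

```text
t 7.75 pos [ 0.4509 -0.1172  0.0049] yaw -6.96 rpy [-3.141  0.    -0.122] q [-0.33  0.61  0.63  2.16 -0.67  0.58 -0.9 ] F [-4.08  1.97 16.4 ] op 0.454
```

Run:
```python
from h import *
plan([(0.451,-0.1172,0.10,-7,1,0.03),(0.615,-0.08,0.11,-7,1)])
```

```text
[[0,0,-0.03,-0.001,0,0,1],[0,0,-0.029,0,0,0,1],[0,0,-0.03,0,0,0,1],[0,0,-0.03,0,0,0.001,1],[0.049,-0.018,-0.003,0,0,0,1],[0.05,-0.018,-0.003,0,0,0,1],[0.049,-0.017,-0.003,0,0,0,1],[0.05,-0.018,-0.003,0,0,0,1],[0,0,0,0,0,0,1],[0,0,0,0,0,0,1]]
```

Emit:
{"op": "play_rows", "data": {"series": [[0,0,-0.03,-0.001,0,0,1],[0,0,-0.029,0,0,0,1],[0,0,-0.03,0,0,0,1],[0,0,-0.03,0,0,0.001,1],[0.049,-0.018,-0.003,0,0,0,1],[0.05,-0.018,-0.003,0,0,0,1],[0.049,-0.017,-0.003,0,0,0,1],[0.05,-0.018,-0.003,0,0,0,1],[0,0,0,0,0,0,1],[0,0,0,0,0,0,1]]}}

```text
time: 9.0
eef_pos: [0.6141, -0.0805, 0.1086]
orientation: [3.14, 0.002, -0.123]
ft_force: [-0.5, -0.0, -1.2]
opening: 0.452
```

Run:
```python
from h import *
p=bot.get_image('wrist'); cv2.imwrite('pics/w4.png',p['img'])
import pickle; pickle.dump(p,open('w4.pkl','wb'))
s=st()
plan([(0.6172,0.0316,0.10,-7,1)])
```

```text
t 9.05 pos [ 0.614  -0.0806  0.1087] yaw -7.07 rpy [ 3.14e+00  2.00e-03 -1.23e-01] q [-0.46  0.67  0.75  1.75 -0.55  0.95 -1.18] F [-0.97 -0.76 -1.63] op 0.456
[[-0.004,-0.047,0.004,0.001,0.002,0,1],[-0.005,-0.046,0.003,0,0,-0.001,1],[-0.004,-0.047,0.004,0,0,0,1],[0,0,0,0,0,0,1],[0,0,0,0,0,0,1],[0,0,0,0,0,0,1],[0,0,0,0,0,0,1],[0,0,0,0,0,0,1],[0,0,0,0,0,0,1],[0,0,0,0,0,0,1]]
```

View pics/w4.png

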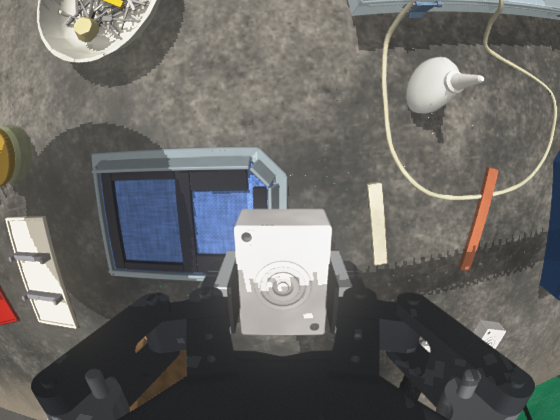

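```bash
cat > m3.py <<'E'
import sys,pickle
src=open('m1.py').read().split("bright=")[0]; exec(src)
hs=lambda lo,hi,s,v=60: (lambda o: cv2.inRange(cv2.cvtColor(o,cv2.COLOR_BGR2HSV),(lo,s,v),(hi,255,255)))
def blob(o): return cv2.morphologyEx(hs(100,125,90)(o),cv2.MORPH_OPEN,np.ones((15,15)))
p=pickle.load(open('w4.pkl','rb'))
a=fit(p,0.56,0.68,-0.005,0.10,0.012,0.5,blob,'large pocket w4')
cv2.imwrite('pics/fit3.png',a)
o=ortho(p,0.54,0.70,-0.1,0.12,0.012,0.5); cv2.imwrite('pics/o4.png',cv2.resize(o,None,fx=1.7,fy=1.7))
E
python3 m3.py
```

```text
large pocket w4 centre 0.616 0.033 moment 0.6161 0.0331 long 71.9 short 55.0 longdir world deg 172.95
```

View pics/fit3.png

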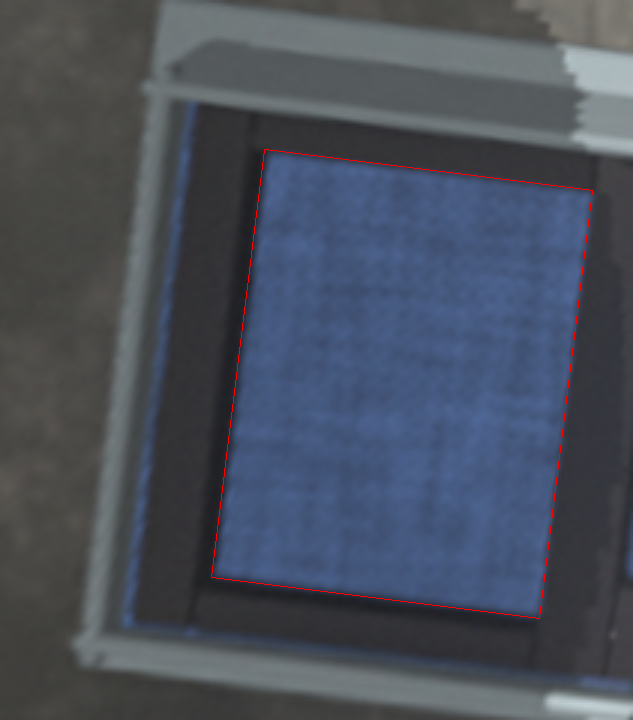

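Run:
```python
from h import *
plan([(0.6165,0.032,0.07,-7,1),(0.6165,0.032,0.030,-7,1,0.02)])
```

```text
[[-0.005,-0.047,0.016,0.001,0.002,0,1],[-0.004,-0.046,0.016,0,0,-0.001,1],[-0.005,-0.047,0.016,0,0,0,1],[0,0,0.017,0,0,0,1],[0,0,0.017,0,0,0,1],[0,0,0.016,0,0,0,1],[0,0,0,0,0,0,1],[0,0,0,0,0,0,1],[0,0,0,0,0,0,1],[0,0,0,0,0,0,1]]
```

Emit:
{"op": "play_rows", "data": {"series": [[-0.005,-0.047,0.008,0.001,0.002,0,1],[-0.004,-0.046,0.008,0,0,-0.001,1],[-0.005,-0.047,0.008,0,0,0,1],[0,0,0.02,0,0,0,1],[0,0,0.02,0,0,0,1],[0,0,0.02,0,0,0,1],[0,0,0.014,0,0,0,1],[0,0,0,0,0,0,1],[0,0,0,0,0,0,1],[0,0,0,0,0,0,1]]}}

```text
time: 10.3
eef_pos: [0.6177, 0.0323, 0.0309]
orientation: [-3.141, -0.002, -0.122]
ft_force: [-0.6, -0.1, -1.0]
opening: 0.452
```

Run:
```python
from h import *
p=bot.get_image('wrist'); cv2.imwrite('pics/w5.png',p['img'])
s=st()
plan([(0.6165,0.032,0.0185,-7,1,0.006)])
```

```text
t 10.35 pos [0.6177 0.0324 0.0308] yaw -6.96 rpy [-3.141e+00 -2.000e-03 -1.220e-01] q [-0.59  0.77  0.67  1.78 -0.63  0.82 -1.3 ] F [ 0.1  -0.8  -1.74] op 0.45
[[0,0,0.005,0,-0.002,0,1],[-0.001,0,0.005,0,0,0,1],[0,0.001,0.005,0,0,0.001,1],[0,0,0,0,0,0,1],[0,0,0,0,0,0,1],[0,0,0,0,0,0,1],[0,0,0,0,0,0,1],[0,0,0,0,0,0,1],[0,0,0,0,0,0,1],[0,0,0,0,0,0,1]]
```

View pics/w5.png

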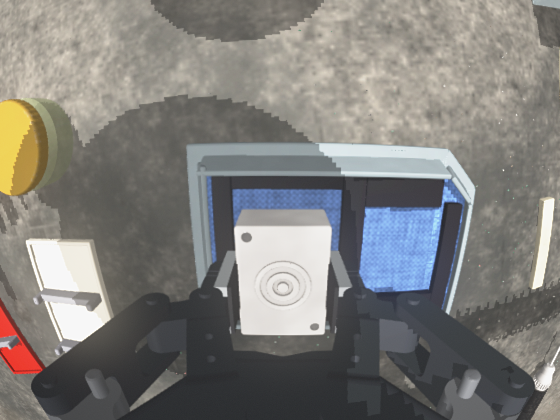

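Insert is centred over the large pocket between the black strips (px 232–342). Lower in small steps.

Emit:
{"op": "play_rows", "data": {"series": [[0,0,0.003,0,-0.002,0,1],[-0.001,0,0.003,0,0,0,1],[0,0,0.003,0,0,0,1],[0,0,0.003,0,0,0,1],[0,0,0.003,0,0,0,1],[0,0,0,0,0,0,1],[0,0,0,0,0,0,1],[0,0,0,0,0,0,1],[0,0,0,0,0,0,1],[0,0,0,0,0,0,1]]}}

```text
time: 11.6
eef_pos: [0.6166, 0.0324, 0.0184]
orientation: [-3.142, 0.001, -0.122]
ft_force: [0.1, 0.0, -1.8]
opening: 0.453
```

Emit:
{"op": "play_rows", "data": {"series": [[0,0,0.001,0,0,0,1],[0,0,0,0,0,0,1],[0,0,0,0,0,0,-0.1],[0,0,0,0,0,0,-0.2],[0,0,0,0,0,0,-0.3],[0,0,-0.01,0,0,0,-0.3],[0,0,-0.02,0,0,0,-0.3],[0,0,-0.04,0,0,0,-0.3],[0,0,-0.05,0,0,0,-0.3],[0,0,0,0,0,0,-0.3]]}}

```text
time: 12.85
eef_pos: [0.6184, 0.0323, 0.1174]
orientation: [-3.14, -0.004, -0.122]
ft_force: [-0.2, -0.5, -0.4]
opening: 0.648
```

Run:
```python
from h import *
p=bot.get_image('wrist'); cv2.imwrite('pics/w6.png',p['img'])
import pickle; pickle.dump(p,open('w6.pkl','wb'))
s=st()
plan([(0.56,-0.10,0.15,-15,-1),(0.4322,-0.2872,0.12,-22.8,-1)])
```

```text
t 12.9 pos [0.6175 0.0326 0.1156] yaw -6.96 rpy [-3.14e+00 -2.00e-03 -1.21e-01] q [-0.64  0.66  0.76  1.75 -0.54  0.96 -1.36] F [ 0.05 -0.06 -1.65] op 0.655
[[-0.013,0.043,-0.011,-0.001,-0.002,0.034,-1],[-0.011,0.044,-0.011,0,0,0.033,-1],[-0.01,0.044,-0.01,0,0,0.033,-1],[-0.008,0.044,-0.011,0,0.001,0.034,-1],[-0.016,0.045,0.006,0,0,0.022,-1],[-0.014,0.045,0.006,0,0,0.021,-1],[-0.014,0.045,0.007,0,0,0.022,-1],[-0.012,0.046,0.006,0,0,0.022,-1],[-0.012,0.045,0.006,0,0,0.021,-1],[-0.01,0.047,0.006,0,0,0.022,-1]]
```

View pics/w6.png

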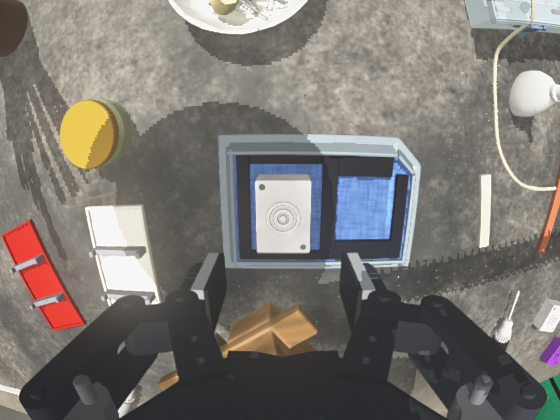

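```bash
cat > m4.py <<'E'
import sys,pickle
src=open('m1.py').read().split("bright=")[0]; exec(src)
hs=lambda lo,hi,s,v=60: (lambda o: cv2.inRange(cv2.cvtColor(o,cv2.COLOR_BGR2HSV),(lo,s,v),(hi,255,255)))
def blob(o): return cv2.morphologyEx(hs(100,125,90)(o),cv2.MORPH_OPEN,np.ones((15,15)))
p=pickle.load(open('w6.pkl','rb'))
a=fit(p,0.565,0.65,-0.068,0.01,0.012,0.5,blob,'small pocket w6')
b=fit(p,0.57,0.67,-0.0,0.07,0.036,0.5,lambda o:cv2.morphologyEx((o.min(2)>150).astype(np.uint8),cv2.MORPH_CLOSE,np.ones((5,5))),'large insert w6')
h=max(a.shape[0],b.shape[0])
cv2.imwrite('pics/fit4.png',np.hstack([cv2.copyMakeBorder(x,0,h-x.shape[0],0,4,cv2.BORDER_CONSTANT) for x in (a,b)]))
o=ortho(p,0.54,0.70,-0.1,0.12,0.006,0.5); cv2.imwrite('pics/o6.png',cv2.resize(o,None,fx=1.8,fy=1.8))
E
python3 m4.py
```

```text
small pocket w6 centre 0.6079 -0.0321 moment 0.6076 -0.0308 long 54.1 short 48.5 longdir world deg 173.16
large insert w6 centre 0.618 0.0339 moment 0.6169 0.0338 long 59.2 short 40.3 longdir world deg 173.12
```

View pics/fit4.png

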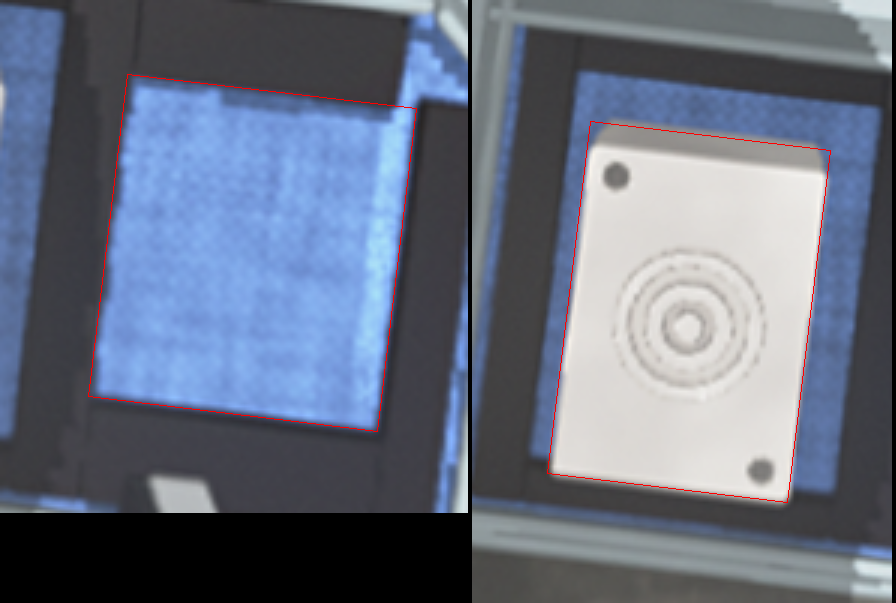

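View pics/o6.png

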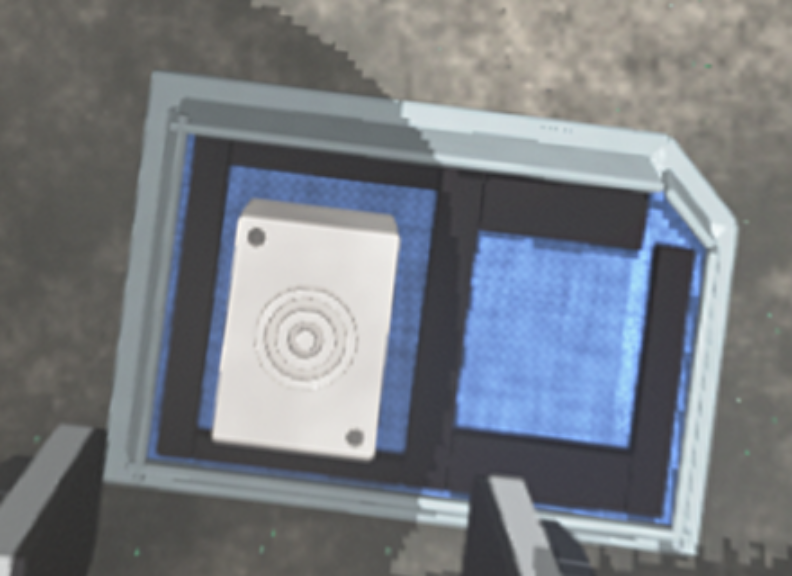

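Emit:
{"op": "play_rows", "data": {"series": [[-0.013,0.043,-0.011,-0.001,-0.002,0.034,-1],[-0.011,0.044,-0.011,0,0,0.033,-1],[-0.01,0.044,-0.01,0,0,0.033,-1],[-0.008,0.044,-0.011,0,0.001,0.034,-1],[-0.016,0.045,0.006,0,0,0.022,-1],[-0.014,0.045,0.006,0,0,0.021,-1],[-0.014,0.045,0.007,0,0,0.022,-1],[-0.012,0.046,0.006,0,0,0.022,-1],[-0.012,0.045,0.006,0,0,0.021,-1],[-0.01,0.047,0.006,0,0,0.022,-1]]}}

```text
time: 14.15
eef_pos: [0.4299, -0.2896, 0.1192]
orientation: [3.14, 0.002, -0.4]
ft_force: [0.3, -0.0, 0.3]
opening: 1.004
```

Run:
```python
exec(open('m1.py').read().split("bright=")[0])
p=bot.get_image('wrist'); cv2.imwrite('pics/w7.png',p['img']); pickle.dump(p,open('w7.pkl','wb'))
s=st()
a=fit(p,0.36,0.47,-0.32,-0.23,0.018,0.5,lambda o:cv2.morphologyEx((o.min(2)>190).astype(np.uint8),cv2.MORPH_CLOSE,np.ones((5,5))),'small')
cv2.imwrite('pics/fit5.png',a)
plan([(0.4322,-0.2872,0.006,-22.8,-1,0.025),('w',1,-1),('w',6,1)])
```

```text
t 14.2 pos [ 0.4265 -0.2936  0.1192] yaw -23.3 rpy [ 3.138e+00  2.000e-03 -4.070e-01] q [-0.16  0.52  0.89  2.   -0.53  0.87 -0.96] F [-7.26 -4.8  -0.11] op 0.999
small centre 0.4228 -0.2781 moment 0.4306 -0.2847 long 74.9 short 44.6 longdir world deg 145.41
[[0.001,-0.002,0.028,0.003,0.002,-0.002,-1],[0,-0.002,0.029,0,0,-0.001,-1],[0.001,-0.002,0.028,0,0,-0.002,-1],[0.001,-0.002,0.028,0,0,-0.002,-1],[0,-0.002,0.029,0,0,-0.001,-1],[0,0,0,0,0,0,-1],[0,0,0,0,0,0,1],[0,0,0,0,0,0,1],[0,0,0,0,0,0,1],[0,0,0,0,0,0,1]]
[[0,0,0,0,0,0,1],[0,0,0,0,0,0,1],[0,0,0,0,0,0,1],[0,0,0,0,0,0,1],[0,0,0,0,0,0,1],[0,0,0,0,0,0,1],[0,0,0,0,0,0,1],[0,0,0,0,0,0,1],[0,0,0,0,0,0,1],[0,0,0,0,0,0,1]]
```

View pics/w7.png

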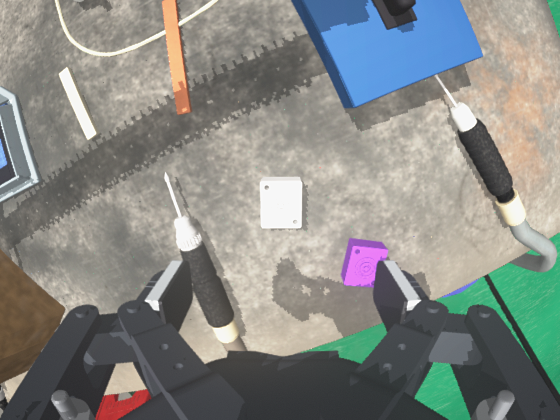

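View pics/fit5.png

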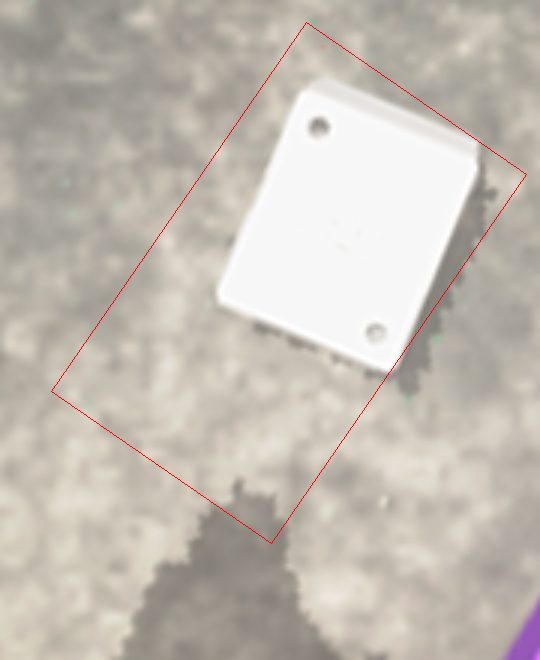

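Emit:
{"op": "play_rows", "data": {"series": [[0,0,0,0,0,0,-1],[0,0,0.02,0,0,0,-1],[0,0,0.03,0,0,0,-1],[0,0,0.03,0,0,0,-1],[0,0,0.015,0,0,0,-1],[0,0,0,0,0,0,-1],[0,0,0,0,0,0,-1],[0,0,0,0,0,0,-1],[0,0,0,0,0,0,-1],[0,0,0,0,0,0,-1]]}}

```text
time: 15.45
eef_pos: [0.4315, -0.2878, 0.0432]
orientation: [3.14, 0.001, -0.398]
ft_force: [-0.3, 0.2, -0.1]
opening: 0.999
```

Run:
```python
from h import *
s=st()
plan([(0.4320,-0.2873,0.006,-22.8,-1,0.025),('w',1,-1),('w',6,1)])
```

```text
t 15.45 pos [ 0.4315 -0.2878  0.0432] yaw -22.8 rpy [ 3.14e+00  1.00e-03 -3.98e-01] q [-0.07  0.64  0.77  2.03 -0.66  0.74 -0.86] F [-0.3   0.23 -0.08] op 0.999
[[0,0,0.023,0.002,0.001,0,-1],[0,-0.001,0.024,0,0,0,-1],[0,0,0,0,0,0,-1],[0,0,0,0,0,0,1],[0,0,0,0,0,0,1],[0,0,0,0,0,0,1],[0,0,0,0,0,0,1],[0,0,0,0,0,0,1],[0,0,0,0,0,0,1],[0,0,0,0,0,0,1]]
```

Emit:
{"op": "play_rows", "data": {"series": [[0,0,0.023,0.002,0.001,0,-1],[0,-0.001,0.024,0,0,0,-1],[0,0,0,0,0,0,-1],[0,0,0,0,0,0,1],[0,0,0,0,0,0,1],[0,0,0,0,0,0,1],[0,0,0,0,0,0,1],[0,0,0,0,0,0,1],[0,0,0,0,0,0,1],[0,0,0,0,0,0,1]]}}

```text
time: 16.7
eef_pos: [0.4319, -0.2872, 0.0061]
orientation: [-3.141, 0.0, -0.398]
ft_force: [-2.5, 2.3, 11.5]
opening: 0.355
```

Run:
```python
from h import *
s=st()
plan([(0.4320,-0.2873,0.10,-22.8,1,0.025),(0.5,-0.2,0.12,-15,1),(0.605,-0.07,0.11,-7,1)])
```

```text
t 16.7 pos [ 0.4319 -0.2872  0.0061] yaw -22.81 rpy [-3.141  0.    -0.398] q [-0.02  0.69  0.7   2.04 -0.72  0.67 -0.81] F [-2.49  2.3  11.47] op 0.355
[[0,0,-0.029,-0.001,0,0,1],[0,0,-0.03,0,0,0,1],[0,0,-0.029,0,0,0,1],[0,0,-0.029,0,0,0,1],[0.012,-0.044,-0.008,0,0,-0.043,1],[0.014,-0.044,-0.009,0,0,-0.044,1],[0.016,-0.044,-0.008,0,0,-0.043,1],[0.021,-0.048,0.003,0,0,-0.033,1],[0.023,-0.047,0.003,0,0,-0.034,1],[0.025,-0.046,0.003,0,0,-0.033,1]]
[[0.026,-0.045,0.003,0,0,-0.033,1],[0,0,0,0,0,0,1],[0,0,0,0,0,0,1],[0,0,0,0,0,0,1],[0,0,0,0,0,0,1],[0,0,0,0,0,0,1],[0,0,0,0,0,0,1],[0,0,0,0,0,0,1],[0,0,0,0,0,0,1],[0,0,0,0,0,0,1]]
```

Emit:
{"op": "play_rows", "data": {"series": [[0,0,-0.029,-0.001,0,0,1],[0,0,-0.03,0,0,0,1],[0,0,-0.029,0,0,0,1],[0,0,-0.029,0,0,0,1],[0.012,-0.044,-0.008,0,0,-0.043,1],[0.014,-0.044,-0.009,0,0,-0.044,1],[0.016,-0.044,-0.008,0,0,-0.043,1],[0.021,-0.048,0.003,0,0,-0.033,1],[0.023,-0.047,0.003,0,0,-0.034,1],[0.025,-0.046,0.003,0,0,-0.033,1]]}}

```text
time: 17.95
eef_pos: [0.5798, -0.1007, 0.1118]
orientation: [3.141, 0.001, -0.156]
ft_force: [0.5, -1.0, -1.0]
opening: 0.356
```

Emit:
{"op": "play_rows", "data": {"series": [[0.026,-0.045,0.003,0,0,-0.033,1],[0,-0.025,0.01,0,0,0,1],[0,-0.02,0.02,0,0,0,1],[0,0,0.02,0,0,0,1],[0,0,0.02,0,0,0,1],[0,0,0,0,0,0,1],[0,0,0,0,0,0,1],[0,0,0,0,0,0,1],[0,0,0,0,0,0,1],[0,0,0,0,0,0,1]]}}

```text
time: 19.2
eef_pos: [0.6096, -0.0339, 0.0534]
orientation: [3.141, 0.001, -0.123]
ft_force: [0.7, -0.4, -0.3]
opening: 0.35
```

Run:
```python
from h import *
p=bot.get_image('wrist'); cv2.imwrite('pics/w8.png',p['img'])
s=st()
plan([(0.608,-0.0322,0.035,-7,1,0.015),(0.608,-0.0322,0.0195,-7,1,0.004)])
```

```text
t 19.25 pos [ 0.6096 -0.0339  0.0533] yaw -7.02 rpy [ 3.141e+00  1.000e-03 -1.230e-01] q [-0.5   0.73  0.7   1.79 -0.61  0.85 -1.2 ] F [-0.51  0.83 -0.43] op 0.357
[[-0.001,-0.001,0.011,0,0.001,0,1],[-0.001,-0.001,0.012,0,0,0,1],[0,0,0.005,0,0,0,1],[0,0,0.005,0,0,0,1],[0,0,0.004,0,0,0,1],[0,0,0.005,0,0,0,1],[0,0,0,0,0,0,1],[0,0,0,0,0,0,1],[0,0,0,0,0,0,1],[0,0,0,0,0,0,1]]
```

View pics/w8.png

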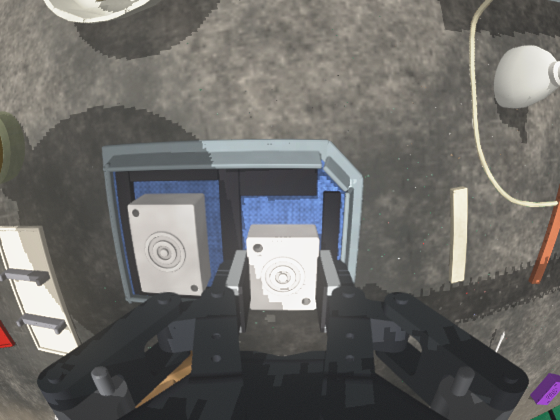

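Emit:
{"op": "play_rows", "data": {"series": [[-0.001,-0.001,0.011,0,0.001,0,1],[-0.001,-0.001,0.012,0,0,0,1],[0,0,0.005,0,0,0,1],[0,0,0.005,0,0,0,1],[0,0,0.004,0,0,0,1],[0,0,0.005,0,0,0,1],[0,0,0,0,0,0,1],[0,0,0,0,0,0,1],[0,0,0,0,0,0,1],[0,0,0,0,0,0,1]]}}

```text
time: 20.5
eef_pos: [0.6082, -0.0322, 0.0197]
orientation: [3.141, -0.0, -0.123]
ft_force: [-0.5, -0.8, -1.0]
opening: 0.354
```

Emit:
{"op": "play_rows", "data": {"series": [[0,0,0.001,0,0,0,1],[0,0,0,0,0,0,1],[0,0,0,0,0,0,0.1],[0,0,0,0,0,0,0],[0,0,0,0,0,0,0],[0,0,-0.01,0,0,0,0],[0,0,-0.02,0,0,0,0],[0,0,-0.04,0,0,0,0],[0,0,-0.06,0,0,0,0],[0,0,0,0,0,0,0]]}}

```text
time: 21.75
eef_pos: [0.6099, -0.0325, 0.1272]
orientation: [-3.141, -0.006, -0.123]
ft_force: [0.6, -0.7, -0.6]
opening: 0.498
```

Run:
```python
from h import *
import pickle
p=bot.get_image('wrist'); cv2.imwrite('pics/w9.png',p['img']); pickle.dump(p,open('w9.pkl','wb'))
s=st()
plan([(0.56,-0.15,0.20,40,-1),(0.53,-0.36,0.22,84,-1)])
plan([(0.53,-0.36,0.22,174,-1)])
```

```text
t 21.8 pos [ 0.609  -0.0322  0.1252] yaw -7.02 rpy [-3.141e+00 -3.000e-03 -1.230e-01] q [-0.56  0.63  0.78  1.77 -0.53  0.96 -1.26] F [-0.9   0.69 -1.47] op 0.496
[[-0.007,0.026,-0.016,0,-0.003,-0.131,-1],[-0.011,0.024,-0.015,0,0,-0.13,-1],[-0.013,0.023,-0.016,0,0,-0.131,-1],[-0.017,0.02,-0.015,0,0,-0.13,-1],[-0.019,0.019,-0.016,0,0,-0.131,-1],[-0.022,0.015,-0.016,0,0,-0.131,-1],[-0.04,0.035,-0.005,0,0,-0.147,-1],[-0.044,0.029,-0.005,0,0,-0.146,-1],[-0.048,0.022,-0.005,0,0,-0.147,-1],[-0.052,0.014,-0.005,0,0,-0.146,-1]]
[[-0.052,0.006,-0.005,0,0,-0.147,-1],[0,0,0,0,0,0,-1],[0,0,0,0,0,0,-1],[0,0,0,0,0,0,-1],[0,0,0,0,0,0,-1],[0,0,0,0,0,0,-1],[0,0,0,0,0,0,-1],[0,0,0,0,0,0,-1],[0,0,0,0,0,0,-1],[0,0,0,0,0,0,-1]]
[[-0.002,0.021,-0.006,-0.001,-0.003,0.149,-1],[0.001,0.021,-0.006,0,0,0.149,-1],[0.004,0.021,-0.006,0,0,0.149,-1],[0.007,0.02,-0.006,0,0,0.15,-1],[0.01,0.018,-0.006,0,0,0.149,-1],[0.013,0.017,-0.006,0,0,0.149,-1],[0.016,0.014,-0.005,0,0,0.149,-1],[0.017,0.012,-0.006,0,0,0.149,-1],[0.019,0.008,-0.006,0,0,0.149,-1],[0.021,0.006,-0.006,0,0,0.149,-1]]
[[0.02,0.003,-0.006,0,0,0.15,-1],[0.022,-0.001,-0.006,0,0,0.149,-1],[0.02,-0.004,-0.006,0,0,0.149,-1],[0.02,-0.007,-0.006,0,0,0.149,-1],[0.019,-0.01,-0.006,0,0,0.149,-1],[0.016,-0.013,-0.006,0,0,0.149,-1],[0.015,-0.015,-0.006,0,0,0.149,-1],[0.012,-0.018,-0.006,0,0,0.15,-1],[0.009,-0.019,-0.006,0,0,0.149,-1],[0.006,-0.02,-0.005,0,0,0.149,-1]]
```

View pics/w9.png

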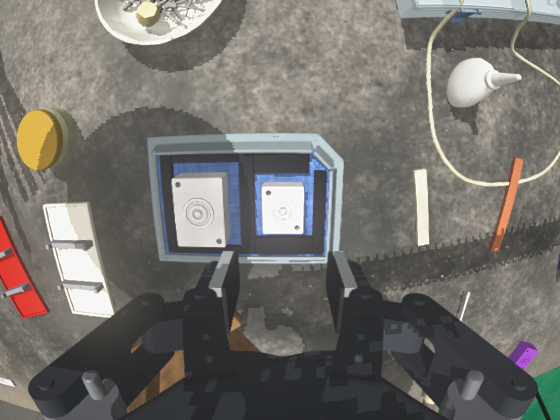

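Run:
```python
from h import *
plan([(0.5773,-0.2571,0.09,-14.7,0)])
```

```text
[[-0.001,0.047,0.007,-0.001,-0.003,0.021,0],[0,0.048,0.008,0,0,0.022,0],[0.002,0.047,0.007,0,0,0.021,0],[0.002,0.047,0.007,0,0,0.021,0],[0.003,0.047,0.008,0,0,0.022,0],[0.005,0.047,0.007,0,0,0.021,0],[0,0,0,0,0,0,0],[0,0,0,0,0,0,0],[0,0,0,0,0,0,0],[0,0,0,0,0,0,0]]
```

Emit:
{"op": "play_rows", "data": {"series": [[-0.001,0.047,0.007,-0.001,-0.003,0.021,0],[0,0.048,0.008,0,0,0.022,0],[0.002,0.047,0.007,0,0,0.021,0],[0.002,0.047,0.007,0,0,0.021,0],[0.003,0.047,0.008,0,0,0.022,0],[0.005,0.047,0.007,0,0,0.021,0],[0,0,0,0,0,0,0],[0,0,0,0,0,0,0],[0,0,0,0,0,0,0],[0,0,0,0,0,0,0]]}}

```text
time: 23.05
eef_pos: [0.5768, -0.2559, 0.0879]
orientation: [3.14, 0.003, -0.255]
ft_force: [-0.9, -0.2, -1.0]
opening: 0.503
```

Run:
```python
exec(open('m1.py').read().split("bright=")[0])
p=bot.get_image('wrist'); cv2.imwrite('pics/w10.png',p['img']); pickle.dump(p,open('w10.pkl','wb'))
s=st()
hs=lambda lo,hi,s,v=60: (lambda o: cv2.inRange(cv2.cvtColor(o,cv2.COLOR_BGR2HSV),(lo,s,v),(hi,255,255)))
a=fit(p,0.50,0.66,-0.30,-0.20,0.006,0.5,hs(0,20,100),'red')
cv2.imwrite('pics/fit6.png',cv2.resize(a,None,fx=.6,fy=.6))
plan([(0.5773,-0.2571,0.002,-14.7,0,0.025),('w',1,0),('w',5,1)])
```

```text
t 23.1 pos [ 0.5767 -0.2561  0.088 ] yaw -14.65 rpy [ 3.14e+00  3.00e-03 -2.56e-01] q [-0.16  0.72  0.76  1.72 -0.6   0.94 -0.99] F [-0.17  0.51  0.49] op 0.505
red centre 0.5991 -0.2629 moment 0.6106 -0.2662 long 55.7 short 11.8 longdir world deg 165.38
[[0,0,0.027,0.001,0.003,0,0],[0.001,0,0.027,0,0,0,0],[0,0.001,0.027,0,0,0.001,0],[0,0,0.026,0,0,0,0],[0,0,0,0,0,0,0],[0,0,0,0,0,0,1],[0,0,0,0,0,0,1],[0,0,0,0,0,0,1],[0,0,0,0,0,0,1],[0,0,0,0,0,0,1]]
```

View pics/w10.png

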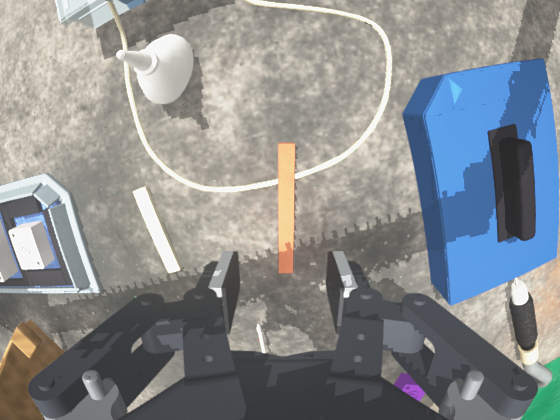

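View pics/fit6.png

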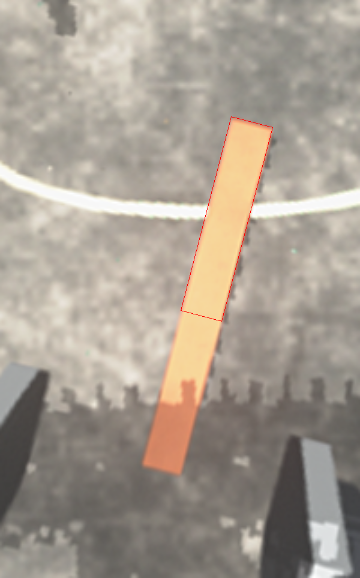

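Emit:
{"op": "play_rows", "data": {"series": [[0,0,0.027,0.001,0.003,0,0],[0.001,0,0.027,0,0,0,0],[0,0.001,0.027,0,0,0.001,0],[0,0,0.026,0,0,0,0],[0,0,0,0,0,0,0],[0,0,0,0,0,0,1],[0,0,0,0,0,0,1],[0,0,0,0,0,0,1],[0,0,0,0,0,0,1],[0,0,0,0,0,0,1]]}}

```text
time: 24.35
eef_pos: [0.5773, -0.258, 0.003]
orientation: [3.141, -0.001, -0.258]
ft_force: [-1.2, 0.5, 7.2]
opening: 0.101
```

Run:
```python
from h import *
s=st()
plan([(0.5773,-0.2571,0.11,-14.7,1,0.025),(0.585,-0.08,0.13,-7,1),(0.58,0.16,0.13,2,1),(0.563,0.318,0.12,11.9,1)])
```

```text
t 24.35 pos [ 0.5773 -0.258   0.003 ] yaw -14.76 rpy [ 3.141e+00 -1.000e-03 -2.580e-01] q [-0.1   0.83  0.67  1.75 -0.69  0.81 -0.92] F [-1.16  0.54  7.18] op 0.101
[[0,0,-0.027,0.001,-0.001,0,1],[0,0,-0.026,0,0,0,1],[0,-0.001,-0.027,0,0,-0.001,1],[0,0,-0.027,0,0,0,1],[0,0,-0.027,0,0,0,1],[-0.012,-0.054,-0.006,0,0,-0.032,1],[-0.01,-0.055,-0.006,0,0,-0.032,1],[-0.008,-0.054,-0.007,0,0,-0.032,1],[-0.006,-0.056,-0.006,0,0,-0.032,1],[-0.007,-0.049,0,0,0,-0.025,1]]
[[-0.006,-0.05,0,0,0,-0.025,1],[-0.005,-0.05,0,0,0,-0.025,1],[-0.003,-0.05,0,0,0,-0.025,1],[-0.002,-0.049,0,0,0,-0.025,1],[-0.001,-0.05,0,0,0,-0.025,1],[-0.003,-0.05,0.003,0,0,-0.041,1],[-0.002,-0.049,0.003,0,0,-0.042,1],[0.001,-0.05,0.004,0,0,-0.041,1],[0.003,-0.05,0.003,0,0,-0.041,1],[0,0,0,0,0,0,1]]
```

Emit:
{"op": "play_rows", "data": {"series": [[0,0,-0.027,0.001,-0.001,0,1],[0,0,-0.026,0,0,0,1],[0,0,-0.027,0,0,0,1],[0,0,-0.027,0,0,0,1],[0,0,-0.027,0,0,0,1],[0,0,0,0,0,0,1],[0,0,0,0,0,0,1],[0,0,0,0,0,0,1],[0,0,0,0,0,0,1],[0,0,0,0,0,0,1]]}}

```text
time: 25.6
eef_pos: [0.5769, -0.2579, 0.1092]
orientation: [-3.141, 0.001, -0.258]
ft_force: [-0.6, 0.1, -0.3]
opening: 0.099
```

Run:
```python
from h import *
p=bot.get_image('wrist'); cv2.imwrite('pics/w11.png',p['img']); 
p=bot.get_image('scene'); cv2.imwrite('pics/s11.png',cv2.resize(p['img'][60:330,180:500],(800,675)[:2])[:600])
s=st()
plan([(0.585,-0.08,0.13,-7,1),(0.58,0.16,0.13,2,1),(0.563,0.318,0.12,11.9,1)])
```

```text
t 25.7 pos [ 0.5769 -0.2579  0.1094] yaw -14.77 rpy [-3.141e+00  1.000e-03 -2.580e-01] q [-0.17  0.7   0.78  1.71 -0.58  0.98 -1.  ] F [ 1.4  -0.07  0.04] op 0.102
[[-0.012,-0.054,-0.006,0,0.001,-0.032,1],[-0.01,-0.055,-0.007,0,0,-0.033,1],[-0.008,-0.055,-0.006,0,0,-0.032,1],[-0.006,-0.055,-0.007,0,0,-0.033,1],[-0.007,-0.05,0,0,0,-0.025,1],[-0.006,-0.049,0,0,0,-0.025,1],[-0.004,-0.05,0,0,0,-0.025,1],[-0.003,-0.05,0,0,0,-0.025,1],[-0.002,-0.05,0,0,0,-0.025,1],[-0.001,-0.05,0,0,0,-0.025,1]]
[[-0.004,-0.05,0.003,0,0,-0.041,1],[-0.001,-0.049,0.003,0,0,-0.041,1],[0.001,-0.05,0.004,0,0,-0.041,1],[0.003,-0.05,0.003,0,0,-0.042,1],[0,0,0,0,0,0,1],[0,0,0,0,0,0,1],[0,0,0,0,0,0,1],[0,0,0,0,0,0,1],[0,0,0,0,0,0,1],[0,0,0,0,0,0,1]]
```

View pics/w11.png

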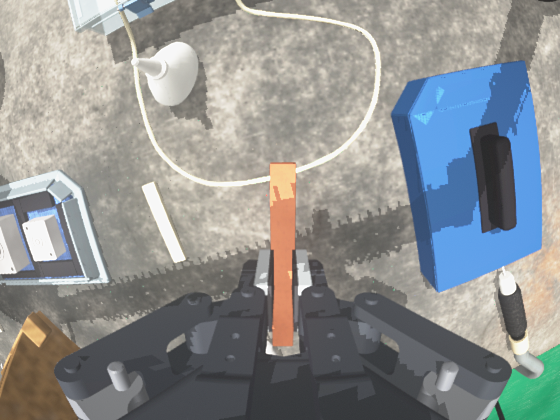

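View pics/s11.png

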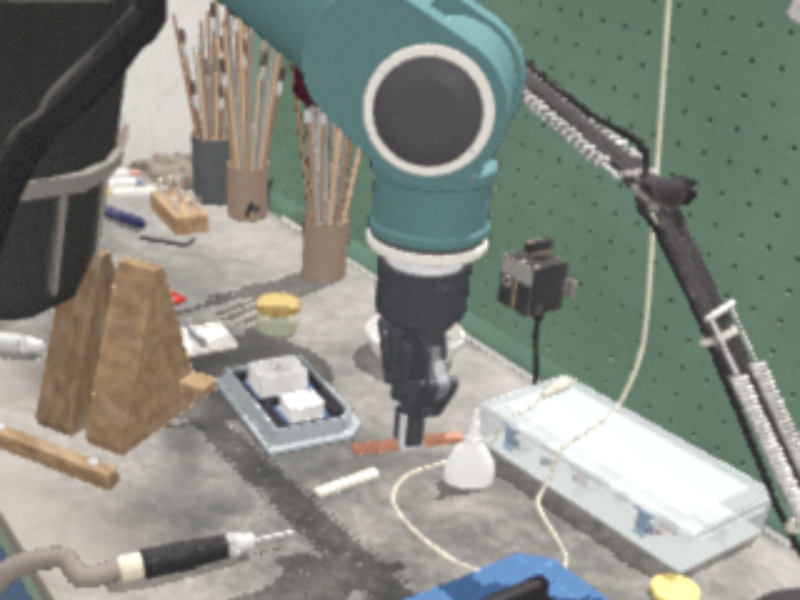

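Run:
```python
from h import *
plan([(0.565,-0.12,0.23,-7,1),(0.55,0.16,0.24,2,1),(0.5635,0.318,0.16,11.9,1)])
```

```text
[[-0.012,-0.033,-0.03,0,0.001,-0.026,1],[-0.01,-0.032,-0.03,0,0,-0.026,1],[-0.01,-0.034,-0.03,0,0,-0.026,1],[-0.009,-0.033,-0.031,0,0,-0.026,1],[-0.008,-0.034,-0.03,0,0,-0.026,1],[-0.009,-0.049,-0.002,0,0,-0.021,1],[-0.007,-0.05,-0.001,0,0,-0.022,1],[-0.007,-0.049,-0.002,0,0,-0.021,1],[-0.006,-0.05,-0.002,0,0,-0.021,1],[-0.004,-0.05,-0.002,0,0,-0.022,1]]
[[-0.003,-0.05,-0.001,0,0,-0.021,1],[-0.002,-0.05,-0.002,0,0,-0.022,1],[0.006,-0.049,0.025,0,0,-0.041,1],[0.008,-0.049,0.025,0,0,-0.041,1],[0.01,-0.048,0.025,0,0,-0.041,1],[0.012,-0.048,0.025,0,0,-0.042,1],[0,0,0,0,0,0,1],[0,0,0,0,0,0,1],[0,0,0,0,0,0,1],[0,0,0,0,0,0,1]]
```

Emit:
{"op": "play_rows", "data": {"series": [[-0.012,-0.033,-0.03,0,0.001,-0.026,1],[-0.01,-0.032,-0.03,0,0,-0.026,1],[-0.01,-0.034,-0.03,0,0,-0.026,1],[-0.009,-0.033,-0.031,0,0,-0.026,1],[-0.008,-0.034,-0.03,0,0,-0.026,1],[-0.009,-0.049,-0.002,0,0,-0.021,1],[-0.007,-0.05,-0.001,0,0,-0.022,1],[-0.007,-0.049,-0.002,0,0,-0.021,1],[-0.006,-0.05,-0.002,0,0,-0.021,1],[-0.004,-0.05,-0.002,0,0,-0.022,1]]}}

```text
time: 26.95
eef_pos: [0.5541, 0.0814, 0.2377]
orientation: [-3.141, -0.001, -0.009]
ft_force: [0.9, -0.1, -0.2]
opening: 0.099
```

Emit:
{"op": "play_rows", "data": {"series": [[-0.003,-0.05,-0.001,0,0,-0.021,1],[-0.002,-0.05,-0.002,0,0,-0.022,1],[0.006,-0.049,0.025,0,0,-0.041,1],[0.008,-0.049,0.025,0,0,-0.041,1],[0.01,-0.048,0.025,0,0,-0.041,1],[0.012,-0.048,0.025,0,0,-0.042,1],[0,0,0,0,0,0,1],[0,0,0,0,0,0,1],[0,0,0,0,0,0,1],[0,0,0,0,0,0,1]]}}

```text
time: 28.2
eef_pos: [0.5637, 0.3171, 0.1605]
orientation: [-3.141, -0.001, 0.207]
ft_force: [0.4, -0.5, -0.9]
opening: 0.097
```

Run:
```python
exec(open('m1.py').read().split("bright=")[0])
p=bot.get_image('wrist'); cv2.imwrite('pics/w12.png',p['img']); pickle.dump(p,open('w12.pkl','wb'))
s=st()
o=ortho(p,0.48,0.66,0.13,0.40,0.014,0.5); cv2.imwrite('pics/o12.png',cv2.resize(o,None,fx=1.45,fy=1.45))
```

```text
t 28.25 pos [0.5636 0.3172 0.1605] yaw 11.89 rpy [-3.141e+00 -1.000e-03  2.080e-01] q [-1.03  0.61  0.68  1.64 -0.43  1.04 -1.59] F [-0.2   0.78 -0.54] op 0.103
```

View pics/w12.png

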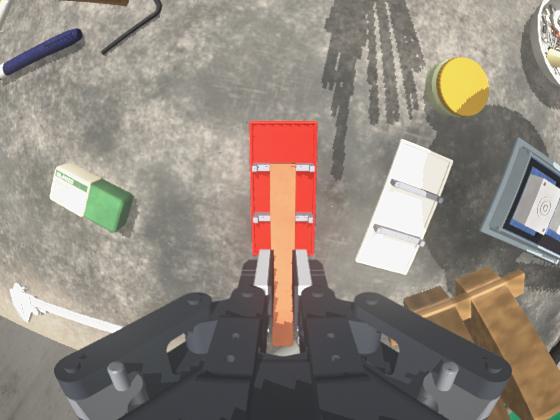

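View pics/o12.png

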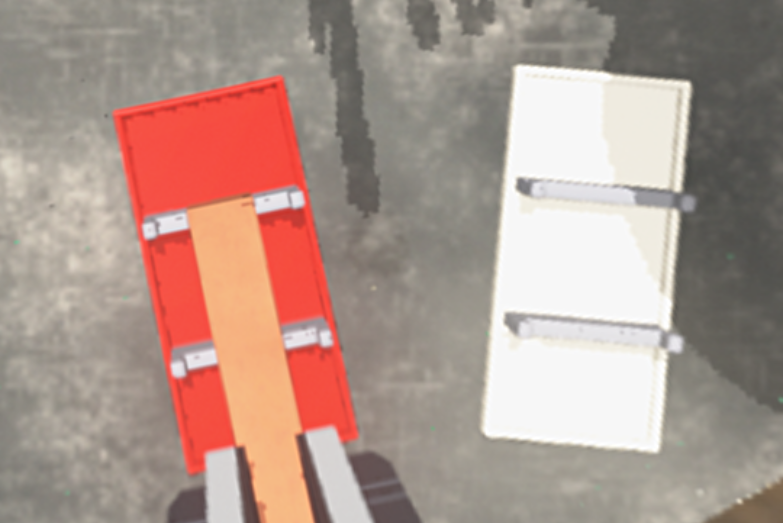

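Run:
```python
from h import *
plan([(0.563,0.318,0.035,11.9,1,0.025),(0.563,0.318,0.018,11.9,1,0.006)])
```

```text
[[0,0,0.026,0,-0.001,0,1],[0,0,0.026,0,0,0,1],[0,-0.001,0.026,0,0,0,1],[0,0,0.027,0,0,0,1],[-0.001,0,0.026,0,0,0,1],[0,0,0.026,0,0,0,1],[0,0,0.007,0,0,0,1],[0,0,0.007,0,0,0,1],[0,0,0.007,0,0,0,1],[0,0,0,0,0,0,1]]
```

Emit:
{"op": "play_rows", "data": {"series": [[0,-0.001,0.026,0,-0.001,0,1],[-0.001,0,0.026,0,0,0,1],[0,0,0.026,0,0,0,1],[0,0,0.026,0,0,0,1],[0,0,0.026,0,0,0,1],[0,0,0.026,0,0,0,1],[0,0,0,0,0,0,1],[0,0,0,0,0,0,1],[0,0,0,0,0,0,1],[0,0,0,0,0,0,1]]}}

```text
time: 29.5
eef_pos: [0.5627, 0.3185, 0.0358]
orientation: [-3.141, -0.0, 0.208]
ft_force: [0.3, 0.5, -1.0]
opening: 0.103
```

Run:
```python
exec(open('m1.py').read().split("bright=")[0])
p=bot.get_image('wrist'); cv2.imwrite('pics/w13.png',p['img'])
s=st()
plan([(0.563,0.318,0.018,11.9,1,0.006)])
```

```text
t 29.55 pos [0.5626 0.3185 0.0357] yaw 11.94 rpy [-3.141 -0.     0.208] q [-0.97  0.77  0.58  1.7  -0.54  0.84 -1.51] F [-1.05  0.6  -0.67] op 0.099
[[0,0,0.007,-0.001,0,0,1],[0,0,0.008,0,0,0,1],[0,0.001,0.007,0,0,0.001,1],[0,0,0,0,0,0,1],[0,0,0,0,0,0,1],[0,0,0,0,0,0,1],[0,0,0,0,0,0,1],[0,0,0,0,0,0,1],[0,0,0,0,0,0,1],[0,0,0,0,0,0,1]]
```

View pics/w13.png

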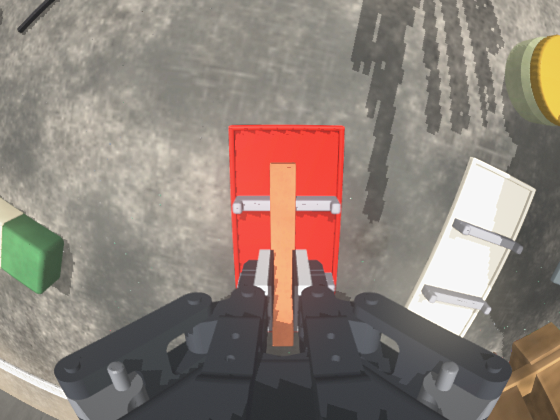

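Emit:
{"op": "play_rows", "data": {"series": [[0,0,0.007,-0.001,0,0,1],[0,0,0.008,0,0,0,1],[0,0.001,0.007,0,0,0.001,1],[0,0,0,0,0,0,1],[0,0,0,0,0,0,1],[0,0,0,0,0,0,0.6],[0,0,0,0,0,0,0.4],[0,0,0,0,0,0,0.4],[0,0,0,0,0,0,0.4],[0,0,-0.02,0,0,0,0.4]]}}

```text
time: 30.8
eef_pos: [0.562, 0.3171, 0.0333]
orientation: [3.14, 0.002, 0.207]
ft_force: [0.2, -0.8, 0.0]
opening: 0.299
```

Emit:
{"op": "play_rows", "data": {"series": [[0,0,-0.03,0,0,0,0.4],[0,0,-0.04,0,0,0,0.4],[0,0,-0.04,0,0,0,0.4],[0,0,-0.03,0,0,0,0],[0,0,-0.03,0,0,0,0],[0,0,-0.03,0,0,0,0],[0,0,-0.02,0,0,0,0],[0,0,0,0,0,0,0],[0,0,0,0,0,0,0],[0,0,0,0,0,0,0]]}}

```text
time: 32.05
eef_pos: [0.5624, 0.3175, 0.2088]
orientation: [3.14, 0.002, 0.207]
ft_force: [0.1, -0.1, 0.1]
opening: 0.501
```

Run:
```python
exec(open('m1.py').read().split("bright=")[0])
p=bot.get_image('wrist'); cv2.imwrite('pics/w14.png',p['img']); pickle.dump(p,open('w14.pkl','wb'))
s=st()
hs=lambda lo,hi,s,v=60: (lambda o: cv2.inRange(cv2.cvtColor(o,cv2.COLOR_BGR2HSV),(lo,s,v),(hi,255,255)))
o=ortho(p,0.48,0.66,0.13,0.40,0.02,0.5); cv2.imwrite('pics/o14.png',cv2.resize(o,None,fx=1.45,fy=1.45))
plan([(0.55,0.16,0.24,5,0),(0.55,-0.05,0.23,3,0),(0.5876,-0.1554,0.09,3,0)])
```

```text
t 32.1 pos [0.5624 0.3175 0.2089] yaw 11.87 rpy [3.14e+00 2.00e-03 2.07e-01] q [-1.06  0.57  0.71  1.6  -0.4   1.13 -1.61] F [ 0.98 -0.36 -0.84] op 0.501
[[-0.014,0.047,-0.01,0.001,0.001,0.029,0],[-0.012,0.048,-0.009,0,0,0.028,0],[-0.011,0.048,-0.01,0,0,0.029,0],[-0.01,0.049,-0.01,0,0,0.028,0],[-0.005,0.052,0.003,0,0,0.007,0],[-0.004,0.053,0.002,0,0,0.007,0],[-0.004,0.052,0.003,0,0,0.006,0],[-0.003,0.052,0.002,0,0,0.007,0],[-0.003,0.053,0.003,0,0,0.007,0],[0.01,0.033,0.044,0,0,0,0]]
[[0.01,0.034,0.043,0,0,0,0],[0.01,0.033,0.044,0,0,0,0],[0.01,0.033,0.044,0,0,0,0],[0,0,0,0,0,0,0],[0,0,0,0,0,0,0],[0,0,0,0,0,0,0],[0,0,0,0,0,0,0],[0,0,0,0,0,0,0],[0,0,0,0,0,0,0],[0,0,0,0,0,0,0]]
```

View pics/o14.png

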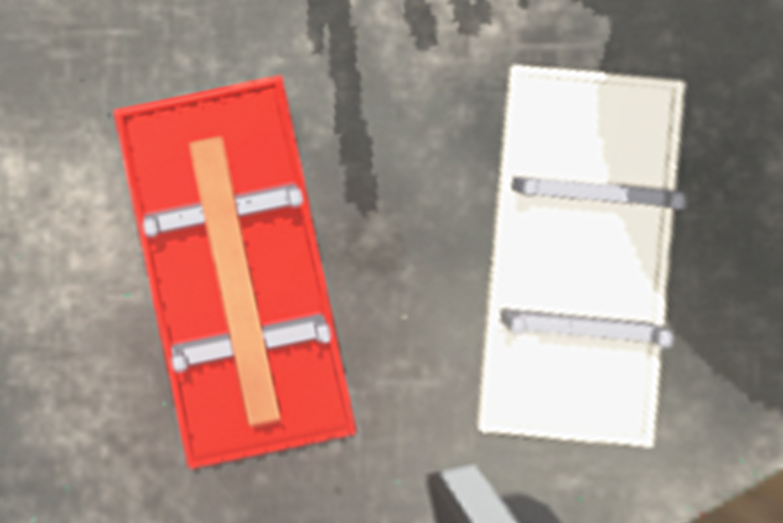

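Emit:
{"op": "play_rows", "data": {"series": [[-0.014,0.047,-0.01,0.001,0.001,0.029,0],[-0.012,0.048,-0.009,0,0,0.028,0],[-0.011,0.048,-0.01,0,0,0.029,0],[-0.01,0.049,-0.01,0,0,0.028,0],[-0.005,0.052,0.003,0,0,0.007,0],[-0.004,0.053,0.002,0,0,0.007,0],[-0.004,0.052,0.003,0,0,0.006,0],[-0.003,0.052,0.002,0,0,0.007,0],[-0.003,0.053,0.003,0,0,0.007,0],[0.01,0.033,0.044,0,0,0,0]]}}

```text
time: 33.35
eef_pos: [0.5605, -0.079, 0.1966]
orientation: [-3.141, -0.004, 0.05]
ft_force: [0.3, 1.1, -0.6]
opening: 0.501
```

Emit:
{"op": "play_rows", "data": {"series": [[0.01,0.034,0.043,0,0,0,0],[0.01,0.033,0.044,0,0,0,0],[0.01,0.033,0.044,0,0,0,0],[0,0,0,0,0,0,0],[0,0,0,0,0,0,0],[0,0,0,0,0,0,0],[0,0,0,0,0,0,0],[0,0,0,0,0,0,0],[0,0,0,0,0,0,0],[0,0,0,0,0,0,0]]}}

```text
time: 34.6
eef_pos: [0.5882, -0.1547, 0.0904]
orientation: [-3.141, -0.0, 0.052]
ft_force: [-0.2, -0.7, 0.3]
opening: 0.501
```

Run:
```python
exec(open('m1.py').read().split("bright=")[0])
p=bot.get_image('wrist'); cv2.imwrite('pics/w15.png',p['img']); pickle.dump(p,open('w15.pkl','wb'))
s=st()
o=ortho(p,0.50,0.66,-0.22,-0.09,0.006,0.5); cv2.imwrite('pics/o15.png',cv2.resize(o,None,fx=1.8,fy=1.8))
plan([(0.5876,-0.1554,0.002,3,0,0.025),('w',1,0),('w',5,1)])
```

```text
t 34.65 pos [ 0.5882 -0.1548  0.0904] yaw 2.99 rpy [-3.141 -0.     0.052] q [-0.31  0.67  0.72  1.79 -0.55  0.9  -0.87] F [-0.04 -0.39  0.83] op 0.501
[[0,0,0.028,0,0,0,0],[0,0,0.027,0,0,0,0],[-0.001,0.001,0.028,0,0,0,0],[0,0,0.028,0,0,0,0],[0,0,0,0,0,0,0],[0,0,0,0,0,0,1],[0,0,0,0,0,0,1],[0,0,0,0,0,0,1],[0,0,0,0,0,0,1],[0,0,0,0,0,0,1]]
```

View pics/w15.png

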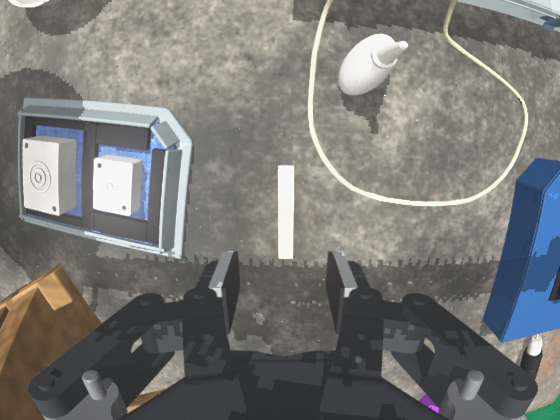

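View pics/o15.png

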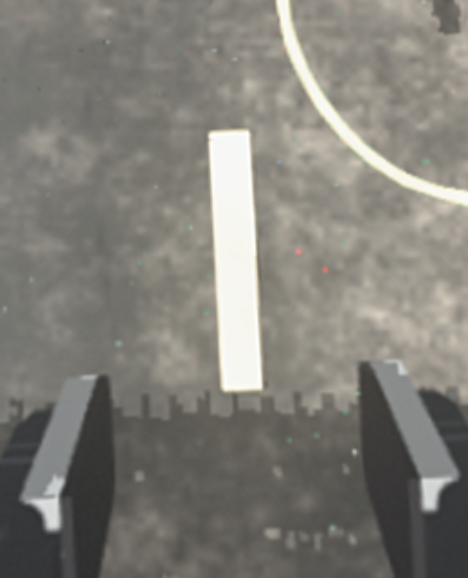

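Emit:
{"op": "play_rows", "data": {"series": [[0,0,0.028,0,0,0,0],[0,0,0.027,0,0,0,0],[-0.001,0.001,0.028,0,0,0,0],[0,0,0.028,0,0,0,0],[0,0,0,0,0,0,0],[0,0,0,0,0,0,1],[0,0,0,0,0,0,1],[0,0,0,0,0,0,1],[0,0,0,0,0,0,1],[0,0,0,0,0,0,1]]}}

```text
time: 35.9
eef_pos: [0.5875, -0.1555, 0.0016]
orientation: [-3.141, -0.001, 0.052]
ft_force: [0.2, 0.2, 0.1]
opening: 0.105
```

Run:
```python
from h import *
s=st()
plan([(0.5876,-0.1554,0.12,3,1,0.03),('w',5,1)])
```

```text
t 35.9 pos [ 0.5875 -0.1555  0.0016] yaw 2.99 rpy [-3.141e+00 -1.000e-03  5.200e-02] q [-0.25  0.79  0.62  1.81 -0.65  0.76 -0.8 ] F [0.22 0.21 0.09] op 0.105
[[0,0,-0.037,0,0,0,1],[0,0,-0.037,0,0,0,1],[0,0,-0.037,0,0,0,1],[0,0,-0.037,0,0,0,1],[0,0,0,0,0,0,1],[0,0,0,0,0,0,1],[0,0,0,0,0,0,1],[0,0,0,0,0,0,1],[0,0,0,0,0,0,1],[0,0,0,0,0,0,1]]
```

Emit:
{"op": "play_rows", "data": {"series": [[0,0,-0.037,0,0,0,1],[0,0,-0.037,0,0,0,1],[0,0,-0.037,0,0,0,1],[0,0,-0.037,0,0,0,1],[0,0,-0.037,0,0,0,1],[0,0,-0.037,0,0,0,1],[0,0,-0.037,0,0,0,1],[0,0,0,0,0,0,1],[0,0,0,0,0,0,1],[0,0,0,0,0,0,1]]}}

```text
time: 37.15
eef_pos: [0.587, -0.1555, 0.2079]
orientation: [-3.141, 0.001, 0.052]
ft_force: [0.0, -0.5, -0.7]
opening: 0.105
```

Run:
```python
from h import *
p=bot.get_image('wrist'); cv2.imwrite('pics/w16.png',p['img']); 
s=st()
plan([(0.55,-0.05,0.235,-2,1),(0.55,0.12,0.235,-5,1),(0.569,0.194,0.16,-5,1)])
```

```text
t 37.2 pos [ 0.587  -0.1556  0.208 ] yaw 2.99 rpy [-3.141e+00  1.000e-03  5.200e-02] q [-0.39  0.53  0.82  1.7  -0.43  1.1  -0.95] F [-0.3   0.67  0.25] op 0.105
[[-0.013,-0.045,-0.011,0,0.001,0.028,1],[-0.014,-0.044,-0.011,0,0,0.027,1],[-0.016,-0.044,-0.012,0,0,0.028,1],[-0.002,-0.053,0,0,0,0.013,1],[-0.002,-0.053,0,0,0,0.012,1],[-0.004,-0.053,0,0,0,0.013,1],[-0.004,-0.053,0,0,0,0.012,1],[0.005,-0.031,0.031,0,0,0,1],[0.006,-0.032,0.032,0,0,0,1],[0.005,-0.031,0.031,0,0,0,1]]
```

View pics/w16.png

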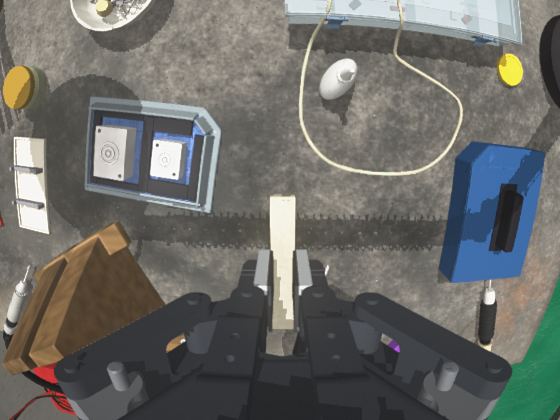

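Emit:
{"op": "play_rows", "data": {"series": [[-0.013,-0.045,-0.011,0,0.001,0.028,1],[-0.014,-0.044,-0.011,0,0,0.027,1],[-0.016,-0.044,-0.012,0,0,0.028,1],[-0.002,-0.053,0,0,0,0.013,1],[-0.002,-0.053,0,0,0,0.012,1],[-0.004,-0.053,0,0,0,0.013,1],[-0.004,-0.053,0,0,0,0.012,1],[0.005,-0.031,0,0,0,0,1],[0.006,-0.032,0,0,0,0,1],[0.005,-0.031,0,0,0,0,1]]}}

```text
time: 38.45
eef_pos: [0.5701, 0.1943, 0.2359]
orientation: [-3.142, -0.002, -0.088]
ft_force: [-0.1, -0.6, -0.1]
opening: 0.105
```

Emit:
{"op": "play_rows", "data": {"series": [[0,0,0.03,0,0,0,1],[0,0,0.04,0,0,0,1],[0,0,0.04,0,0,0,1],[0,0,0.04,0,0,0,1],[0,0,0,0,0,0,1],[0,0,0,0,0,0,1],[0,0,0,0,0,0,1],[0,0,0,0,0,0,1],[0,0,0,0,0,0,1],[0,0,0,0,0,0,1]]}}

```text
time: 39.7
eef_pos: [0.5696, 0.1937, 0.1162]
orientation: [-3.141, -0.002, -0.087]
ft_force: [-0.0, 0.2, -0.4]
opening: 0.103
```

Run:
```python
from h import *
p=bot.get_image('wrist'); cv2.imwrite('pics/w17.png',p['img']); 
s=st()
o=ortho(p,0.48,0.66,0.10,0.30,0.006,0.5); cv2.imwrite('pics/o17.png',cv2.resize(o,None,fx=1.6,fy=1.6))
plan([(0.569,0.194,0.034,-5,1,0.025),(0.569,0.194,0.0165,-5,1,0.006)])
```

```text
t 39.75 pos [0.5696 0.1938 0.1161] yaw -4.98 rpy [-3.141e+00 -1.000e-03 -8.700e-02] q [-0.92  0.62  0.75  1.79 -0.51  0.93 -1.61] F [ 0.07 -0.42  0.64] op 0.102
[[0,0,0.026,0,-0.001,0,1],[0,0,0.025,0,0,0,1],[-0.001,0,0.026,0,0,0,1],[0,0,0.026,0,0,0,1],[0,0,0.007,0,0,0,1],[0,0,0.007,0,0,0,1],[0,0,0.008,0,0,0,1],[0,0,0,0,0,0,1],[0,0,0,0,0,0,1],[0,0,0,0,0,0,1]]
```

View pics/w17.png

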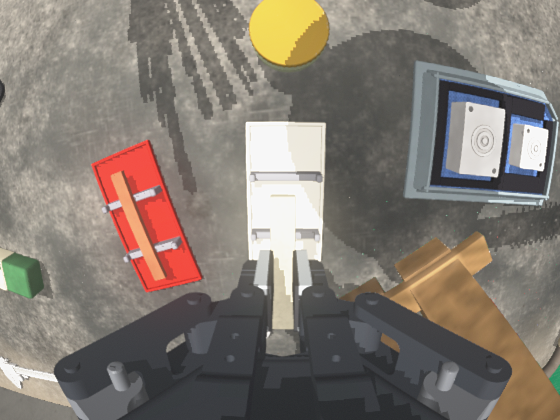

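View pics/o17.png

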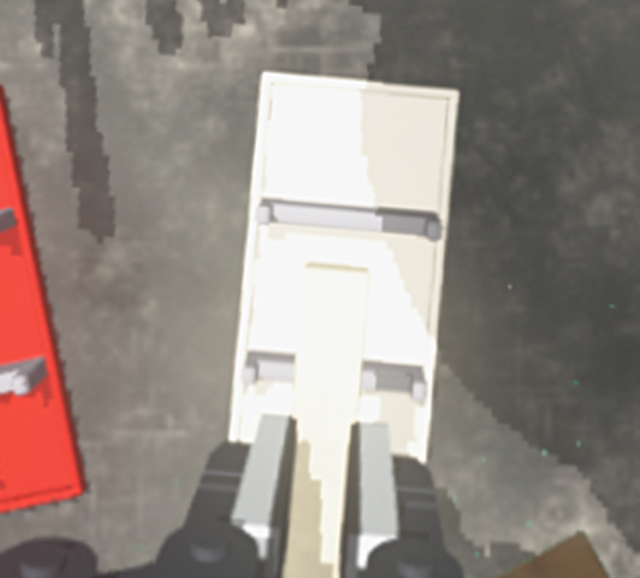

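Emit:
{"op": "play_rows", "data": {"series": [[0,0,0.026,0,-0.001,0,1],[0,0,0.025,0,0,0,1],[0,0,0.026,0,0,0,1],[0,0,0.026,0,0,0,1],[0,0,0,0,0,0,1],[0,0,0.007,0,0,0,1],[0,0,0.007,0,0,0,1],[0,0,0.007,0,0,0,1],[0,0,0,0,0,0,1],[0,0,0,0,0,0,1]]}}

```text
time: 41.0
eef_pos: [0.5698, 0.1937, 0.017]
orientation: [-3.141, -0.001, -0.087]
ft_force: [0.3, -0.2, 0.1]
opening: 0.109
```

Run:
```python
from h import *
s=st()
p=bot.get_image('wrist'); cv2.imwrite('pics/w18.png',p['img']);
```

```text
t 41.0 pos [0.5698 0.1937 0.017 ] yaw -4.99 rpy [-3.141e+00 -1.000e-03 -8.700e-02] q [-0.85  0.76  0.64  1.82 -0.63  0.77 -1.53] F [ 0.26 -0.16  0.11] op 0.109
```

View pics/w18.png

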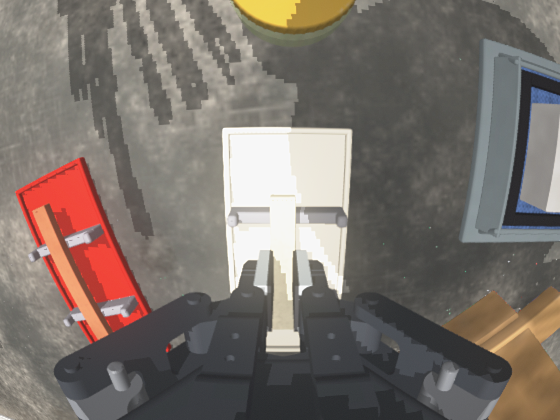

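Cream stone spans the saddle at row 217; release and rise.

Emit:
{"op": "play_rows", "data": {"series": [[0,0,0,0,0,0,0.6],[0,0,0,0,0,0,0.4],[0,0,0,0,0,0,0.4],[0,0,-0.01,0,0,0,0.4],[0,0,-0.03,0,0,0,0.4],[0,0,-0.05,0,0,0,0.4],[0,0,-0.05,0,0,0,0],[0,0,-0.05,0,0,0,0],[0,0,-0.05,0,0,0,0],[0,0,-0.04,0,0,0,0]]}}

```text
time: 42.3
eef_pos: [0.5696, 0.1934, 0.243]
orientation: [-3.141, -0.001, -0.087]
ft_force: [0.5, 0.1, 0.7]
opening: 0.499
```

Run:
```python
from h import *
s=st()
p=bot.get_image('wrist'); cv2.imwrite('pics/w19.png',p['img']); 
o=ortho(p,0.48,0.66,0.10,0.37,0.02,0.5); cv2.imwrite('pics/o19.png',cv2.resize(o,None,fx=1.45,fy=1.45))
```

```text
t 42.3 pos [0.5696 0.1934 0.243 ] yaw -5.01 rpy [-3.141e+00 -1.000e-03 -8.700e-02] q [-1.    0.48  0.85  1.68 -0.39  1.16 -1.71] F [0.51 0.11 0.67] op 0.499
```

View pics/o19.png

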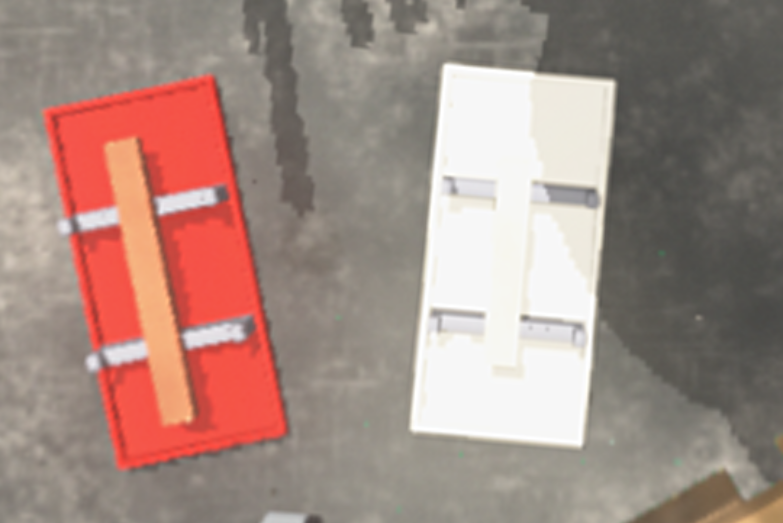

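Run:
```python
exec(open('m1.py').read().split("bright=")[0])
hs=lambda lo,hi,s,v=60: (lambda o: cv2.inRange(cv2.cvtColor(o,cv2.COLOR_BGR2HSV),(lo,s,v),(hi,255,255)))
for f in ('w2','w10'):
    p=pickle.load(open(f+'.pkl','rb'))
    o=ortho(p,0.46,0.67,-0.50,-0.34,0.041,0.5); cv2.imwrite(f'pics/oc_{f}.png',cv2.resize(o,None,fx=1.4,fy=1.4))
    b=fit(p,0.50,0.64,-0.46,-0.36,0.067,0.5,lambda o: cv2.morphologyEx((o.max(2)<60).astype(np.uint8),cv2.MORPH_OPEN,np.ones((9,9))),'fin '+f)
    cv2.imwrite(f'pics/fin_{f}.png',b)
```

```text
fin w2 centre 0.5634 -0.4037 moment 0.5677 -0.4039 long 76.2 short 21.0 longdir world deg 1.51
fin w10 centre 0.5777 -0.403 moment 0.5828 -0.4006 long 72.5 short 33.0 longdir world deg 0.0
```

View pics/oc_w2.png

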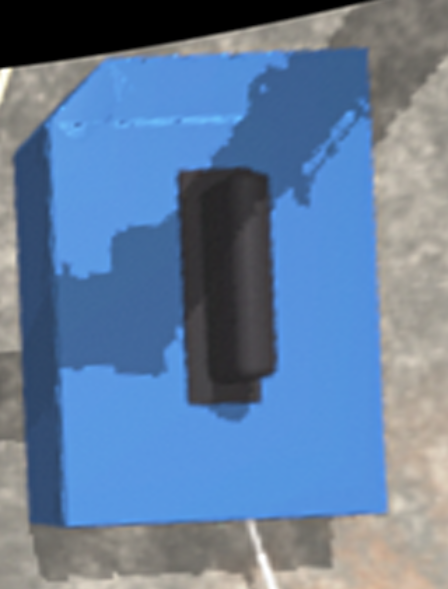

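View pics/fin_w2.png

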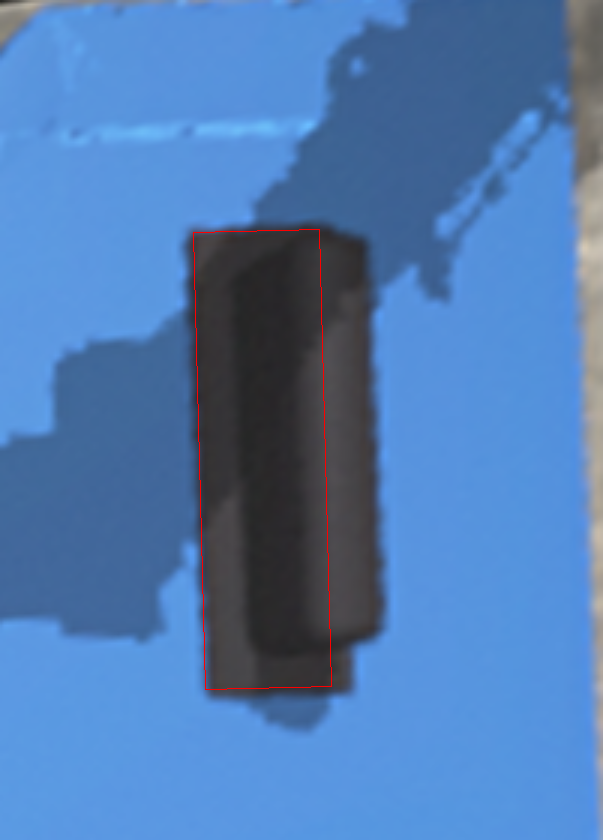

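Run:
```python
from h import *
plan([(0.54,-0.08,0.24,55,-1,0.04),(0.53,-0.36,0.2,120,-1,0.04),(0.53,-0.36,0.19,182.4,-1,0.04)],wmax=np.deg2rad(8.5))
```

```text
[[-0.001,0.043,0.001,-0.003,-0.005,-0.125,-1],[-0.007,0.042,0.001,0,0,-0.125,-1],[-0.012,0.042,0.001,0,0,-0.125,-1],[-0.017,0.039,0.001,0,0,-0.125,-1],[-0.023,0.037,0.001,0,0,-0.125,-1],[-0.027,0.033,0.001,0,0,-0.125,-1],[-0.031,0.03,0.001,0,0,-0.125,-1],[-0.035,0.025,0.001,0,0,-0.125,-1],[-0.037,0.024,0.006,0,0,-0.135,-1],[-0.039,0.018,0.007,0,0,-0.136,-1]]
[[-0.042,0.013,0.006,0,0,-0.135,-1],[-0.044,0.006,0.006,0,0,-0.136,-1],[-0.043,0.001,0.007,0,0,-0.135,-1],[-0.044,-0.006,0.006,0,0,-0.136,-1],[-0.042,-0.012,0.006,0,0,-0.135,-1],[-0.04,-0.018,0.006,0,0,-0.136,-1],[0,0,0.002,0,0,-0.13,-1],[0,0,0.001,0,0,-0.13,-1],[0,0,0.002,0,0,-0.13,-1],[0,0,0.001,0,0,-0.13,-1]]
[[0,0,0.002,0,0,-0.13,-1],[0,0,0.002,0,0,-0.13,-1],[0,0,0.001,0,0,-0.13,-1],[0,0,0.002,0,0,-0.13,-1],[0,0,0,0,0,0,-1],[0,0,0,0,0,0,-1],[0,0,0,0,0,0,-1],[0,0,0,0,0,0,-1],[0,0,0,0,0,0,-1],[0,0,0,0,0,0,-1]]
```

Emit:
{"op": "play_rows", "data": {"series": [[-0.001,0.043,0.001,-0.003,-0.005,-0.125,-1],[-0.007,0.042,0.001,0,0,-0.125,-1],[-0.012,0.042,0.001,0,0,-0.125,-1],[-0.017,0.039,0.001,0,0,-0.125,-1],[-0.023,0.037,0.001,0,0,-0.125,-1],[-0.027,0.033,0.001,0,0,-0.125,-1],[-0.031,0.03,0.001,0,0,-0.125,-1],[-0.035,0.025,0.001,0,0,-0.125,-1],[-0.037,0.024,0.006,0,0,-0.135,-1],[-0.039,0.018,0.007,0,0,-0.136,-1]]}}

```text
time: 43.6
eef_pos: [0.5357, -0.1509, 0.2253]
orientation: [-3.138, 0.004, 1.248]
ft_force: [0.1, 0.3, 0.5]
opening: 0.999
```

Run:
```python
from h import *
s=st()
```

```text
t 43.6 pos [ 0.5357 -0.1509  0.2253] yaw 71.52 rpy [-3.138  0.004  1.248] q [-0.32  0.36  0.67  1.81 -0.25  1.06  0.12] F [0.07 0.32 0.45] op 0.999
```

Emit:
{"op": "play_rows", "data": {"series": [[-0.042,0.013,0.006,0,0,-0.135,-1],[-0.044,0.006,0.006,0,0,-0.136,-1],[-0.043,0.001,0.007,0,0,-0.135,-1],[-0.044,-0.006,0.006,0,0,-0.136,-1],[-0.042,-0.012,0.006,0,0,-0.135,-1],[-0.04,-0.018,0.006,0,0,-0.136,-1],[0,0,0.002,0,0,-0.13,-1],[0,0,0.001,0,0,-0.13,-1],[0,0,0.002,0,0,-0.13,-1],[0,0,0.001,0,0,-0.13,-1]]}}

```text
time: 44.85
eef_pos: [0.5281, -0.3603, 0.1914]
orientation: [-3.137, -0.003, 2.644]
ft_force: [0.9, -0.4, -0.4]
opening: 1.003
```

Run:
```python
from h import *
s=st()
```

```text
t 44.85 pos [ 0.5281 -0.3603  0.1914] yaw 151.49 rpy [-3.137e+00 -3.000e-03  2.644e+00] q [ 0.28  0.5   0.37  1.62 -0.19  1.06  1.78] F [ 0.93 -0.4  -0.42] op 1.003
```

Emit:
{"op": "play_rows", "data": {"series": [[0,0,0.002,0,0,-0.13,-1],[0,0,0.002,0,0,-0.13,-1],[0,0,0.001,0,0,-0.13,-1],[0,0,0.002,0,0,-0.13,-1],[0,0,0,0,0,0,-1],[0,0,0,0,0,0,-1],[0,0,0,0,0,0,-1],[0,0,0,0,0,0,-1],[0,0,0,0,0,0,-1],[0,0,0,0,0,0,-1]]}}

```text
time: 46.1
eef_pos: [0.5283, -0.3602, 0.1856]
orientation: [-3.139, -0.005, -3.099]
ft_force: [0.3, -0.2, -0.2]
opening: 1.003
```

Run:
```python
exec(open('m1.py').read().split("bright=")[0])
p=bot.get_image('wrist'); cv2.imwrite('pics/w20.png',p['img']); pickle.dump(p,open('w20.pkl','wb'))
s=st()
o=ortho(p,0.46,0.67,-0.50,-0.34,0.041,0.5); cv2.imwrite('pics/oc20.png',cv2.resize(o,None,fx=1.4,fy=1.4))
o=ortho(p,0.46,0.67,-0.50,-0.34,0.067,0.5); cv2.imwrite('pics/of20.png',cv2.resize(o,None,fx=1.4,fy=1.4))
```

```text
t 46.15 pos [ 0.5283 -0.3602  0.1856] yaw -177.56 rpy [-3.139 -0.005 -3.099] q [ 0.37  0.5   0.25  1.62 -0.13  1.04  2.27] F [-0.44 -0.73 -0.38] op 0.998
```

View pics/w20.png

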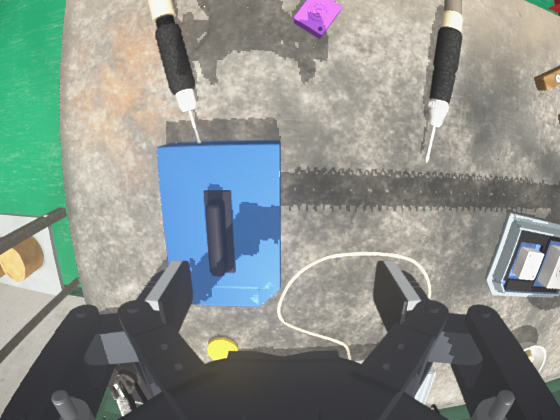

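View pics/oc20.png

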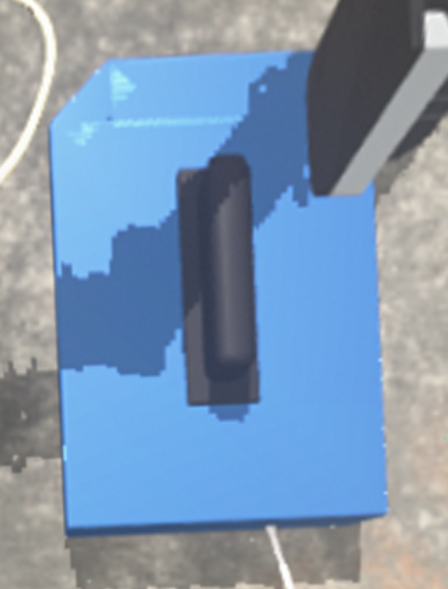

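View pics/of20.png

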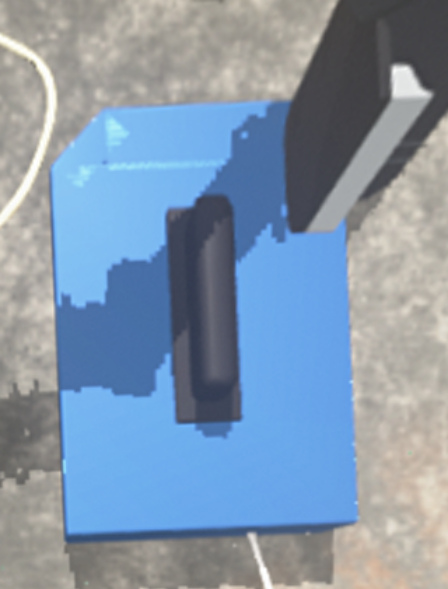

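Run:
```python
from h import *
plan([(0.5672,-0.4178,0.11,182.3,-1,0.03)])
```

```text
[[-0.011,-0.018,0.024,-0.002,-0.005,0.001,-1],[-0.012,-0.019,0.023,0,0,0,-1],[-0.011,-0.018,0.024,0,0,0.001,-1],[-0.012,-0.019,0.024,0,0,0,-1],[0,0,0,0,0,0,-1],[0,0,0,0,0,0,-1],[0,0,0,0,0,0,-1],[0,0,0,0,0,0,-1],[0,0,0,0,0,0,-1],[0,0,0,0,0,0,-1]]
```

Emit:
{"op": "play_rows", "data": {"series": [[-0.011,-0.018,0.024,-0.002,-0.005,0.001,-1],[-0.012,-0.019,0.023,0,0,0,-1],[-0.011,-0.018,0.024,0,0,0.001,-1],[-0.012,-0.019,0.024,0,0,0,-1],[0,0,0,0,0,0,-1],[0,0,0,0,0,0,-1],[0,0,0,0,0,0,-1],[0,0,0,0,0,0,-1],[0,0,0,0,0,0,-1],[0,0,0,0,0,0,-1]]}}

```text
time: 47.4
eef_pos: [0.5675, -0.4178, 0.1098]
orientation: [-3.141, 0.0, -3.101]
ft_force: [0.1, 0.2, -0.2]
opening: 0.997
```

Run:
```python
exec(open('m1.py').read().split("bright=")[0])
p=bot.get_image('wrist'); cv2.imwrite('pics/w21.png',p['img']); pickle.dump(p,open('w21.pkl','wb'))
s=st()
plan([(0.5672,-0.4178,0.048,182.3,-1,0.025),('w',1,-1),('w',6,1)])
```

```text
t 47.45 pos [ 0.5674 -0.4179  0.1097] yaw -177.66 rpy [-3.141  0.    -3.101] q [ 0.44  0.69  0.23  1.49 -0.17  0.98  2.33] F [-0.27  0.28 -0.46] op 0.999
[[0,0,0.026,0,0,0,-1],[0,0,0.025,0,0,0,-1],[0,0,0.026,0,0,0.001,-1],[0,0,0,0,0,0,-1],[0,0,0,0,0,0,1],[0,0,0,0,0,0,1],[0,0,0,0,0,0,1],[0,0,0,0,0,0,1],[0,0,0,0,0,0,1],[0,0,0,0,0,0,1]]
```

View pics/w21.png

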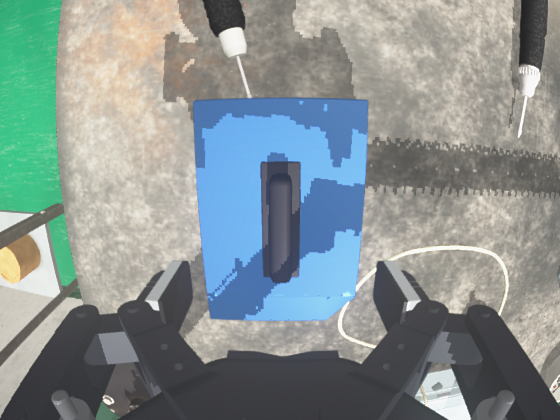

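Emit:
{"op": "play_rows", "data": {"series": [[0,0,0.026,0,0,0,-1],[0,0,0.025,0,0,0,-1],[0,0,0.026,0,0,0.001,-1],[0,0,0,0,0,0,-1],[0,0,0,0,0,0,1],[0,0,0,0,0,0,1],[0,0,0,0,0,0,1],[0,0,0,0,0,0,1],[0,0,0,0,0,0,1],[0,0,0,0,0,0,1]]}}

```text
time: 48.7
eef_pos: [0.5677, -0.4181, 0.0487]
orientation: [-3.141, 0.001, -3.102]
ft_force: [-1.6, 0.0, 6.4]
opening: 0.151
```

Run:
```python
from h import *
s=st()
p=bot.get_image('wrist'); cv2.imwrite('pics/w22.png',p['img'])
plan([(0.5672,-0.4178,0.20,182.3,1,0.03)])
```

```text
t 48.7 pos [ 0.5677 -0.4181  0.0487] yaw -177.73 rpy [-3.141e+00  1.000e-03 -3.102e+00] q [ 0.45  0.76  0.21  1.52 -0.19  0.88  2.34] F [-1.58  0.03  6.45] op 0.151
[[0,0,-0.032,-0.001,0.001,0,1],[0,0,-0.031,0,0,0,1],[0,0,-0.032,0,0,0,1],[0,0,-0.031,0,0,0,1],[0.001,0,-0.032,0,0,0,1],[0,0,-0.031,0,0,0,1],[0,0,0,0,0,0,1],[0,0,0,0,0,0,1],[0,0,0,0,0,0,1],[0,0,0,0,0,0,1]]
```

View pics/w22.png

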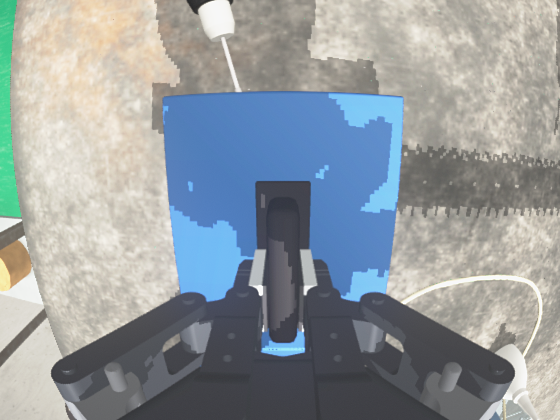

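Run:
```python
from h import *
plan([(0.5672,-0.4178,0.10,182.3,1,0.025),(0.58,-0.38,0.20,182.3,1,0.035),(0.59,-0.23,0.25,130,1,0.035),(0.60,-0.14,0.25,83.0,1,0.035)],wmax=np.deg2rad(7.5))
```

```text
[[0,0,-0.021,-0.001,0.001,0,1],[0,0,-0.022,0,0,0,1],[0.001,0,-0.021,0,0,0,1],[-0.005,0.012,-0.031,0,0,0,1],[-0.004,0.012,-0.032,0,0,0,1],[-0.005,0.011,-0.031,0,0,0,1],[-0.004,0.012,-0.031,0,0,0,1],[-0.003,0.027,-0.009,0,0,0.124,1],[0.001,0.027,-0.009,0,0,0.125,1],[0.004,0.026,-0.009,0,0,0.124,1]]
[[0.007,0.026,-0.009,0,0,0.125,1],[0.011,0.025,-0.009,0,0,0.124,1],[0.014,0.022,-0.009,0,0,0.125,1],[0.017,0.021,-0.009,0,0,0.124,1],[0.011,0.012,0,0,0,0.112,1],[0.013,0.01,0,0,0,0.112,1],[0.013,0.009,0,0,0,0.112,1],[0.015,0.007,0,0,0,0.112,1],[0.015,0.006,0,0,0,0.112,1],[0.016,0.003,0,0,0,0.112,1]]
[[0.016,0.002,0,0,0,0.112,1],[0,0,0,0,0,0,1],[0,0,0,0,0,0,1],[0,0,0,0,0,0,1],[0,0,0,0,0,0,1],[0,0,0,0,0,0,1],[0,0,0,0,0,0,1],[0,0,0,0,0,0,1],[0,0,0,0,0,0,1],[0,0,0,0,0,0,1]]
```

Emit:
{"op": "play_rows", "data": {"series": [[0,0,-0.021,-0.001,0.001,0,1],[0,0,-0.022,0,0,0,1],[0.001,0,-0.021,0,0,0,1],[-0.005,0.012,-0.031,0,0,0,1],[-0.004,0.012,-0.032,0,0,0,1],[-0.005,0.011,-0.031,0,0,0,1],[-0.004,0.012,-0.031,0,0,0,1],[-0.003,0.027,-0.009,0,0,0.124,1],[0.001,0.027,-0.009,0,0,0.125,1],[0.004,0.026,-0.009,0,0,0.124,1]]}}

```text
time: 50.0
eef_pos: [0.5841, -0.3141, 0.2225]
orientation: [3.141, -0.0, 2.787]
ft_force: [1.4, -0.3, -2.8]
opening: 0.149
```

Emit:
{"op": "play_rows", "data": {"series": [[0.007,0.026,-0.009,0,0,0.125,1],[0.011,0.025,-0.009,0,0,0.124,1],[0.014,0.022,-0.009,0,0,0.125,1],[0.017,0.021,-0.009,0,0,0.124,1],[0.011,0.012,0,0,0,0.112,1],[0.013,0.01,0,0,0,0.112,1],[0.013,0.009,0,0,0,0.112,1],[0.015,0.007,0,0,0,0.112,1],[0.015,0.006,0,0,0,0.112,1],[0.016,0.003,0,0,0,0.112,1]]}}

```text
time: 51.25
eef_pos: [0.5981, -0.1512, 0.251]
orientation: [3.142, -0.001, 1.562]
ft_force: [1.2, 1.3, -3.3]
opening: 0.146
```

Emit:
{"op": "play_rows", "data": {"series": [[0.016,0.002,0,0,0,0.112,1],[0,0,0,0,0,0,1],[0,0,0,0,0,0,1],[0,0,0,0,0,0,1],[0,0,0,0,0,0,1],[0,0,0,0,0,0,1],[0,0,0,0,0,0,1],[0,0,0,0,0,0,1],[0,0,0,0,0,0,1],[0,0,0,0,0,0,1]]}}

```text
time: 52.5
eef_pos: [0.5997, -0.1397, 0.2498]
orientation: [-3.141, -0.001, 1.448]
ft_force: [0.1, 0.3, -2.5]
opening: 0.148
```

Run:
```python
exec(open('m1.py').read().split("bright=")[0])
s=st()
p=bot.get_image('wrist'); cv2.imwrite('pics/w23.png',p['img']); pickle.dump(p,open('w23.pkl','wb'))
p=bot.get_image('top'); cv2.imwrite('pics/t23.png',cv2.resize(p['img'][100:310,140:420],(800,600))); pickle.dump(p,open('t23.pkl','wb'))
p=bot.get_image('scene'); cv2.imwrite('pics/s23.png',cv2.resize(p['img'],(800,600)))
```

```text
t 52.5 pos [ 0.5997 -0.1397  0.2498] yaw 82.97 rpy [-3.141e+00 -1.000e-03  1.448e+00] q [-0.25  0.43  0.58  1.63 -0.25  1.15  0.27] F [ 0.1   0.27 -2.53] op 0.148
```

View pics/w23.png

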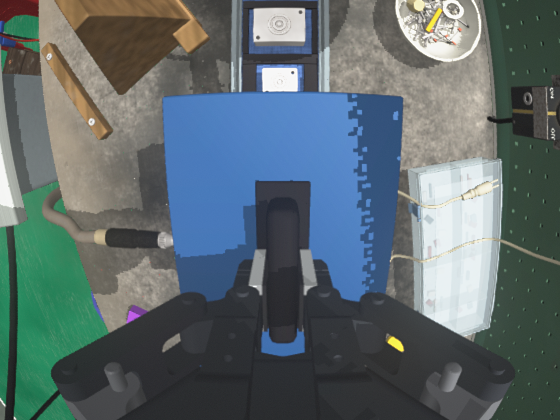

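View pics/t23.png

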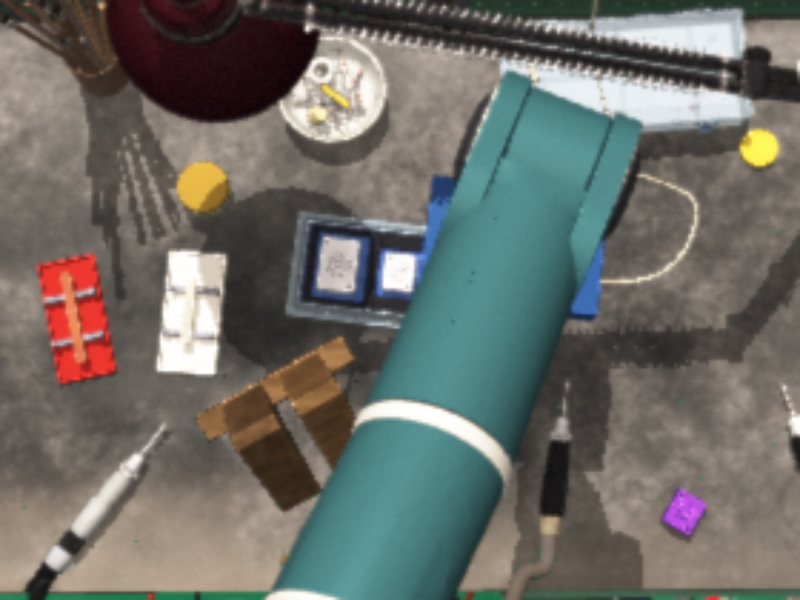

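View pics/s23.png

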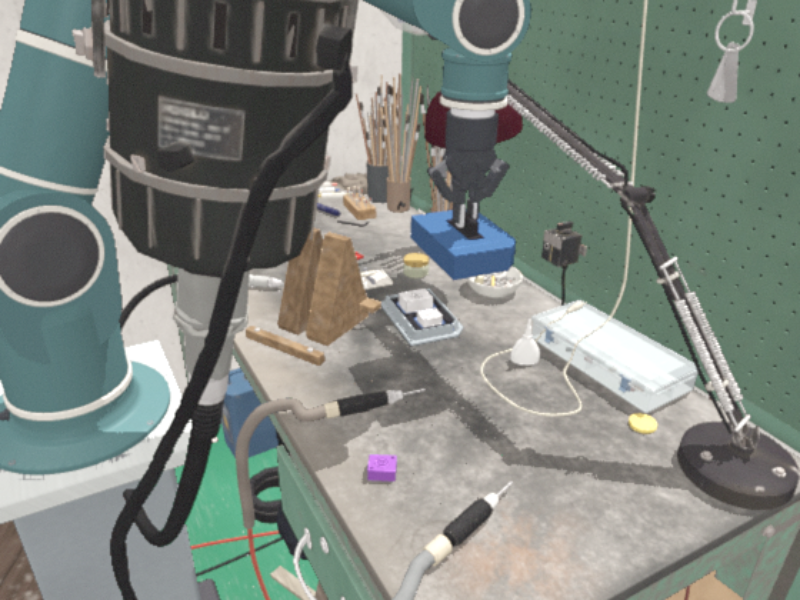

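```bash
cat >> h.py <<'E'
def wunproj(p,u,v,z):
    K,Rm,t=cam(p); x=(u-K[0,2])/K[0,0]; y=(v-K[1,2])/K[1,1]; r=np.hypot(x,y); d=np.array([np.sin(r)*x/r,np.sin(r)*y/r,np.cos(r)])
    d=Rm.T@d; c=-Rm.T@t; return c+(z-c[2])/d[2]*d
E
python3 - <<'E'
exec(open('m1.py').read().split("bright=")[0])
p=pickle.load(open('w23.pkl','rb'))
pos=np.array([0.5997,-0.1397,0.2498]); yaw=np.radians(82.97); M=R.from_euler('xyz',[np.pi,0,yaw]).as_matrix()
for u,v in ((165,95),(403,97),(283,93),(175,240),(393,240)):
    X=wunproj(p,u,v,0.2421); print((u,v),(M.T@(X-pos)).round(4))
im=p['img']; cv2.imwrite('pics/c23.png',cv2.resize(im[70:270,140:430],(800,552),interpolation=cv2.INTER_CUBIC))
# ortho for carrier at z=.006 and upstand
o=ortho(p,0.54,0.70,-0.06,0.10,0.006,0.5); cv2.imwrite('pics/oc23.png',cv2.resize(o,None,fx=1.8,fy=1.8))
E
```

```text
(165, 95) [ 0.085  -0.0564  0.0077]
(403, 97) [0.0843 0.0563 0.0077]
(283, 93) [ 0.0837 -0.0006  0.0077]
(175, 240) [ 0.0119 -0.0565  0.0077]
(393, 240) [0.012  0.0565 0.0077]
```

View pics/c23.png

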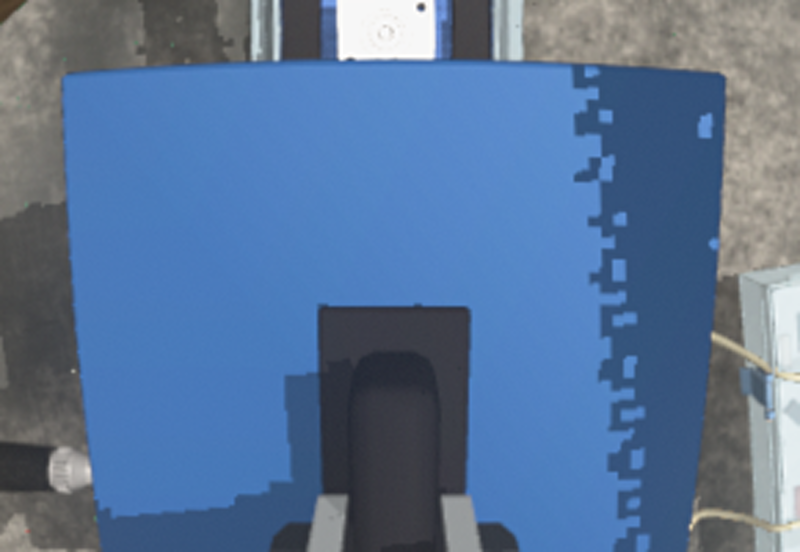

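View pics/oc23.png

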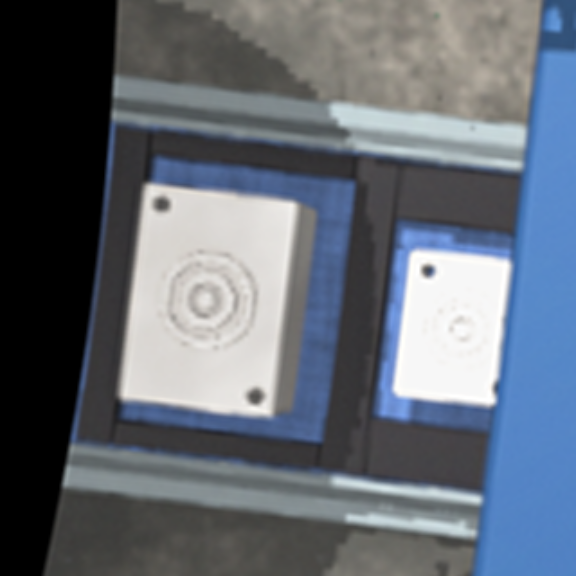

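Run:
```python
from h import *
plan([(0.6127,0.002,0.245,83.0,1,0.03),(0.6127,0.002,0.12,83.0,1,0.03)])
```

```text
[[0.036,-0.001,0.001,-0.001,-0.001,0,1],[0.035,-0.001,0.001,0,0,0,1],[0.036,-0.001,0.002,0,0,0,1],[0.035,-0.001,0.001,0,0,0,1],[0.036,-0.002,0.001,0,0,0,1],[0,0,0.031,0,0,0,1],[0,0,0.031,0,0,0,1],[0,0,0.032,0,0,0,1],[0,0,0.031,0,0,0,1],[0,0,0.031,0,0,0,1]]
```

Emit:
{"op": "play_rows", "data": {"series": [[0.036,-0.001,0.001,-0.001,-0.001,0,1],[0.035,-0.001,0.001,0,0,0,1],[0.036,-0.001,0.002,0,0,0,1],[0.035,-0.001,0.001,0,0,0,1],[0.036,-0.002,0.001,0,0,0,1],[0,0,0.031,0,0,0,1],[0,0,0.031,0,0,0,1],[0,0,0.032,0,0,0,1],[0,0,0.031,0,0,0,1],[0,0,0.031,0,0,0,1]]}}

```text
time: 53.9
eef_pos: [0.6124, 0.0022, 0.1193]
orientation: [3.141, 0.001, 1.448]
ft_force: [0.4, -0.4, -2.5]
opening: 0.149
```

Run:
```python
exec(open('m1.py').read().split("bright=")[0])
s=st()
p=bot.get_image('wrist'); cv2.imwrite('pics/w24.png',p['img']); pickle.dump(p,open('w24.pkl','wb'))
p=bot.get_image('scene'); cv2.imwrite('pics/s24.png',cv2.resize(p['img'][120:280,200:413],(800,600),interpolation=cv2.INTER_CUBIC))
plan([(0.6127,0.002,0.08,83.0,1,0.01)])
```

```text
t 53.9 pos [0.6124 0.0022 0.1193] yaw 82.98 rpy [3.141e+00 1.000e-03 1.448e+00] q [-0.42  0.56  0.49  1.75 -0.32  0.9   0.09] F [ 0.41 -0.39 -2.49] op 0.149
[[0,0.001,0.012,-0.003,0.001,0,1],[0,0,0.012,0,0,0,1],[0,0.001,0.012,0,0,0,1],[0,0,0.011,0,0,0,1],[0,0,0,0,0,0,1],[0,0,0,0,0,0,1],[0,0,0,0,0,0,1],[0,0,0,0,0,0,1],[0,0,0,0,0,0,1],[0,0,0,0,0,0,1]]
```

View pics/w24.png

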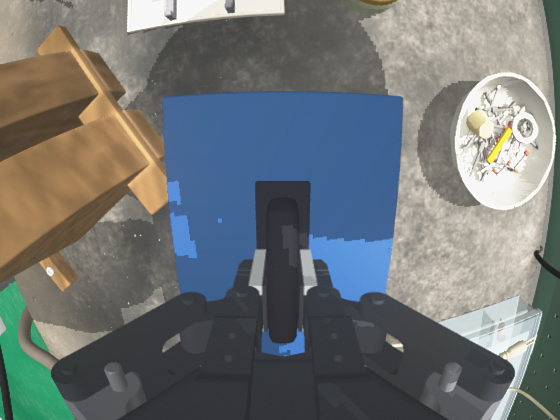

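View pics/s24.png

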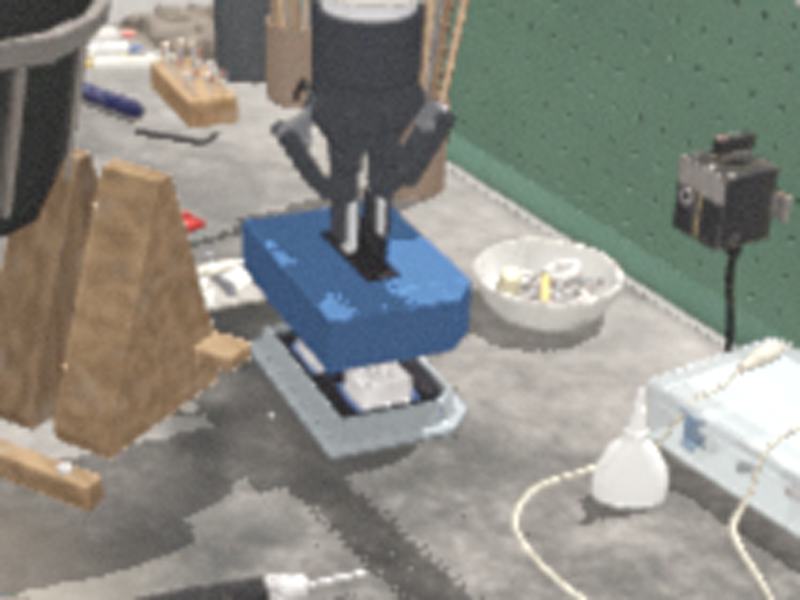

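Emit:
{"op": "play_rows", "data": {"series": [[0,0.001,0.012,-0.003,0.001,0,1],[0,0,0.012,0,0,0,1],[0,0,0.012,0,0,0,1],[0,0,0.011,0,0,0,1],[0,0,0,0,0,0,1],[0,0,0,0,0,0,1],[0,0,0,0,0,0,1],[0,0,0,0,0,0,1],[0,0,0,0,0,0,1],[0,0,0,0,0,0,1]]}}

```text
time: 55.25
eef_pos: [0.6133, 0.002, 0.0826]
orientation: [3.138, -0.001, 1.448]
ft_force: [0.6, -0.5, -1.5]
opening: 0.147
```

Run:
```python
exec(open('m1.py').read().split("bright=")[0])
s=st()
p=bot.get_image('scene'); cv2.imwrite('pics/s25.png',cv2.resize(p['img'][140:280,220:407],(800,600),interpolation=cv2.INTER_CUBIC))
# predicted ledge outline in scene image vs seen
plan([(0.6127,0.002,0.057,83.0,1,0.004)])
```

```text
t 55.25 pos [0.6133 0.002  0.0826] yaw 82.97 rpy [ 3.138e+00 -1.000e-03  1.448e+00] q [-0.4   0.61  0.46  1.77 -0.35  0.84  0.11] F [ 0.57 -0.51 -1.53] op 0.147
[[0,0,0.005,0.003,-0.001,0,1],[0,0,0.004,0,0,0,1],[0,0,0.005,0,0,0,1],[0,0,0.004,0,0,0,1],[0,-0.001,0.005,0,0,0,1],[0,0,0.004,0,0,0,1],[0,0,0.005,0,0,0,1],[0,0,0,0,0,0,1],[0,0,0,0,0,0,1],[0,0,0,0,0,0,1]]
```

View pics/s25.png

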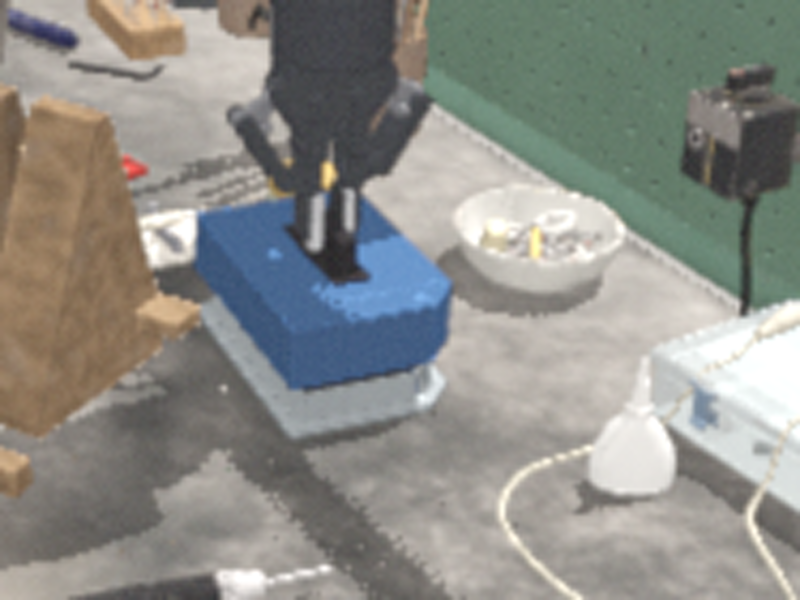

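Emit:
{"op": "play_rows", "data": {"series": [[0,0,0.005,0.003,-0.001,0,1],[0,0,0.004,0,0,0,1],[0,0,0.005,0,0,0,1],[0,-0.001,0.004,0,0,0,1],[0,0,0.005,0,0,0,1],[0,0,0.004,0,0,0,1],[0,0,0,0,0,0,1],[0,0,0,0,0,0,1],[0,0,0,0,0,0,1],[0,0,0,0,0,0,1]]}}

```text
time: 56.55
eef_pos: [0.6125, 0.0021, 0.061]
orientation: [3.141, 0.001, 1.448]
ft_force: [-0.3, 0.0, -3.4]
opening: 0.15
```

Run:
```python
exec(open('m1.py').read().split("bright=")[0])
s=st()
p=bot.get_image('scene'); cv2.imwrite('pics/s26.png',cv2.resize(p['img'][140:280,220:407],(800,600),interpolation=cv2.INTER_CUBIC))
p=bot.get_image('wrist'); cv2.imwrite('pics/w26.png',p['img'])
plan([(0.6127,0.002,0.056,83.0,1,0.002)])
```

```text
t 56.55 pos [0.6125 0.0021 0.061 ] yaw 82.97 rpy [3.141e+00 1.000e-03 1.448e+00] q [-0.39  0.64  0.45  1.78 -0.37  0.8   0.12] F [-0.32  0.04 -3.42] op 0.15
[[0,0,0.002,0,0,0,1],[0,0,0.002,0,0,0,1],[0,0,0.002,0,0,0,1],[0,0,0,0,0,0,1],[0,0,0,0,0,0,1],[0,0,0,0,0,0,1],[0,0,0,0,0,0,1],[0,0,0,0,0,0,1],[0,0,0,0,0,0,1],[0,0,0,0,0,0,1]]
```

View pics/s26.png

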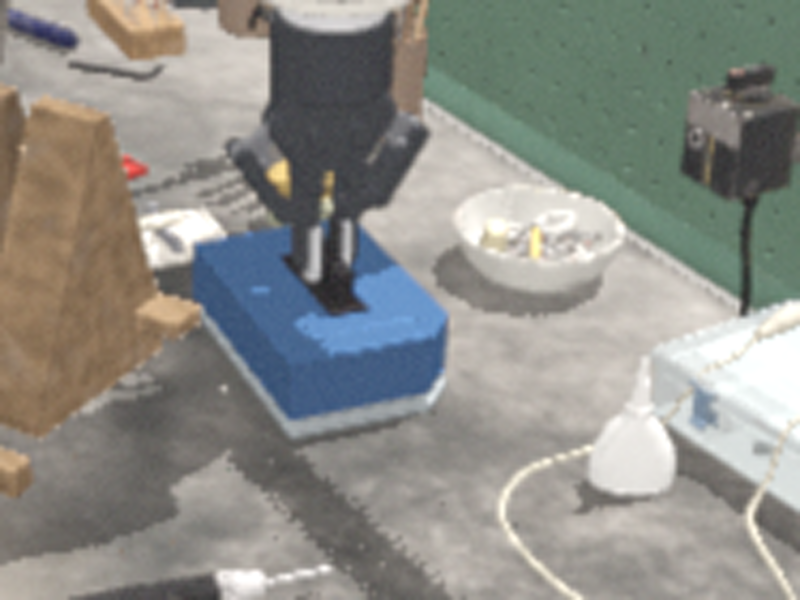

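Emit:
{"op": "play_rows", "data": {"series": [[0,0,0.002,0,0,0,1],[0,0,0.002,0,0,0,1],[0,0,0.002,0,0,0,1],[0,0,0.001,0,0,0,1],[0,0,0,0,0,0,1],[0,0,0,0,0,0,1],[0,0,0,0,0,0,1],[0,0,0,0,0,0,1],[0,0,0,0,0,0,1],[0,0,0,0,0,0,1]]}}

```text
time: 57.9
eef_pos: [0.6125, 0.0021, 0.0553]
orientation: [3.141, 0.001, 1.448]
ft_force: [0.0, -0.3, -2.8]
opening: 0.149
```

Emit:
{"op": "play_rows", "data": {"series": [[0,0,0,0,0,0,0.5],[0,0,0,0,0,0,0.2],[0,0,0,0,0,0,0],[0,0,0,0,0,0,0],[0,0,-0.01,0,0,0,0],[0,0,-0.03,0,0,0,0],[0,0,-0.05,0,0,0,0],[0,0,-0.05,0,0,0,0],[0,0,-0.05,0,0,0,0],[0,0,0,0,0,0,0]]}}

```text
time: 59.15
eef_pos: [0.6138, 0.002, 0.2109]
orientation: [3.136, -0.001, 1.448]
ft_force: [-0.8, 0.9, -0.0]
opening: 0.494
```

Run:
```python
exec(open('m1.py').read().split("bright=")[0])
s=st()
plan([(0.50,-0.25,0.26,83,0)])
```

```text
t 59.15 pos [0.6138 0.002  0.2109] yaw 82.97 rpy [ 3.136e+00 -1.000e-03  1.448e+00] q [-0.45  0.46  0.54  1.68 -0.26  1.07  0.04] F [-0.83  0.94 -0.05] op 0.494
[[-0.047,-0.015,-0.009,0.005,-0.001,0,0],[-0.047,-0.014,-0.009,0,0,0,0],[-0.047,-0.015,-0.008,0,0,0,0],[-0.048,-0.015,-0.009,0,0,0,0],[-0.047,-0.014,-0.009,0,0,0,0],[-0.047,-0.015,-0.009,0,0,0,0],[-0.047,-0.015,-0.008,0,0,-0.001,0],[0,0,0,0,0,0,0],[0,0,0,0,0,0,0],[0,0,0,0,0,0,0]]
```

Emit:
{"op": "play_rows", "data": {"series": [[-0.047,-0.015,-0.009,0.005,-0.001,0,0],[-0.047,-0.014,-0.009,0,0,0,0],[-0.047,-0.015,-0.008,0,0,0,0],[-0.048,-0.015,-0.009,0,0,0,0],[-0.047,-0.014,-0.009,0,0,0,0],[-0.047,-0.015,-0.009,0,0,0,0],[0,0,0,0,0,0,0],[0,0,0,0,0,0,0],[0,0,0,0,0,0,0],[0,0,0,0,0,0,0]]}}

```text
time: 60.4
eef_pos: [0.5153, -0.2132, 0.2501]
orientation: [-3.136, 0.002, 1.449]
ft_force: [0.1, -0.1, 0.4]
opening: 0.498
```

Run:
```python
exec(open('m1.py').read().split("bright=")[0])
s=st()
p=bot.get_image('wrist'); cv2.imwrite('pics/w30.png',p['img']); pickle.dump(p,open('w30.pkl','wb'))
o=ortho(p,0.53,0.70,-0.12,0.12,0.047,0.5); cv2.imwrite('pics/o30.png',cv2.resize(o,None,fx=1.6,fy=1.6))
p=bot.get_image('top'); cv2.imwrite('pics/t30.png',cv2.resize(p['img'][120:290,140:367],(800,600),interpolation=cv2.INTER_CUBIC)); pickle.dump(p,open('t30.pkl','wb'))
o=ortho(p,0.53,0.70,-0.12,0.12,0.047,0.5); cv2.imwrite('pics/ot30.png',cv2.resize(o,None,fx=1.6,fy=1.6))
p=bot.get_image('scene'); cv2.imwrite('pics/s30.png',cv2.resize(p['img'][140:280,220:407],(800,600),interpolation=cv2.INTER_CUBIC))
```

```text
t 60.4 pos [ 0.5153 -0.2132  0.2501] yaw 83.04 rpy [-3.136e+00  2.000e-03  1.449e+00] q [-0.18  0.33  0.64  1.78 -0.21  1.11  0.41] F [ 0.07 -0.13  0.45] op 0.498
```

View pics/o30.png

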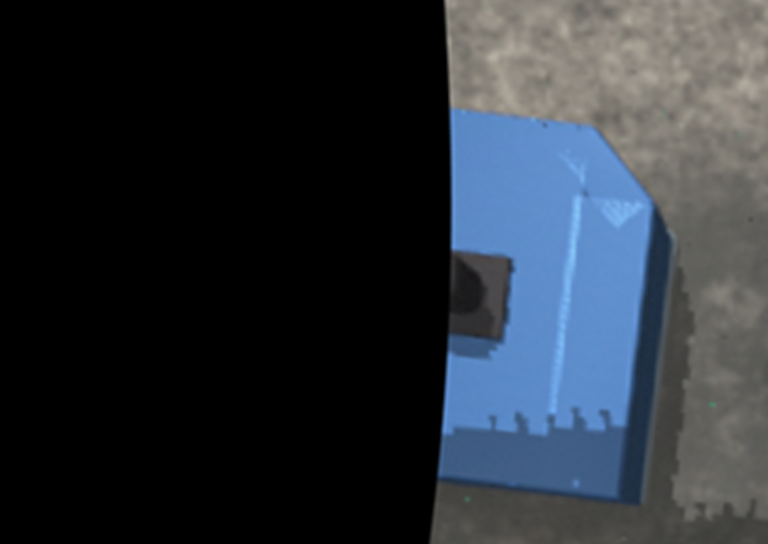

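View pics/t30.png

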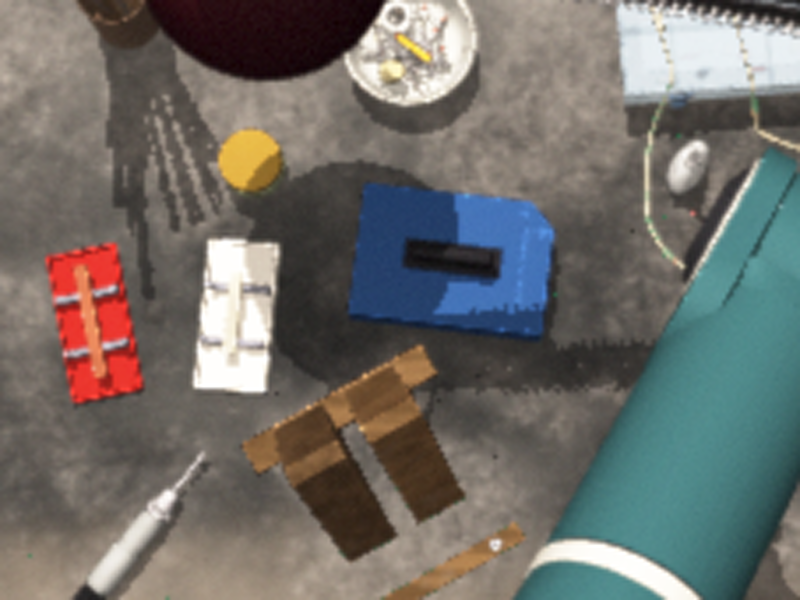

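View pics/s30.png

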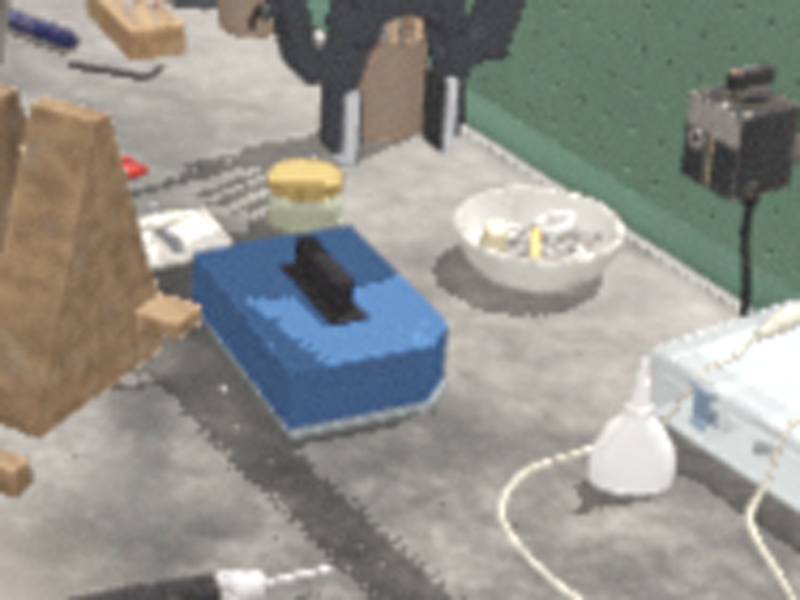

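Run:
```python
exec(open('m1.py').read().split("bright=")[0])
def wire(p,crop,name,O=(0.6127,0.002),yaw=-6.95,zs=(0.006,0.047)):
    im=p['img'].copy(); x0,x1,y0,y1=crop; f=800/(x1-x0)
    im=cv2.resize(im[y0:y1,x0:x1],None,fx=f,fy=f,interpolation=cv2.INTER_CUBIC)
    c=np.array([[-58,-84],[36,-84],[58,-62],[58,84],[-58,84]])/1000; a=np.radians(yaw); M=np.array([[np.cos(a),-np.sin(a)],[np.sin(a),np.cos(a)]]); w=c@M.T+np.array(O)
    for z,col in zip(zs,((0,255,0),(0,255,255))):
        q=np.array([(w2px(p,[*x,z])-[x0,y0]+.5)*f for x in w]); cv2.polylines(im,[np.int32(q)],True,col,1)
    cv2.imwrite(name,im[:600])
p=pickle.load(open('t30.pkl','rb')); wire(p,(230,310,160,220),'pics/wt.png')
p=bot.get_image('scene'); wire(p,(255,335,185,245),'pics/ws.png')
st()
```

```text
t 60.6 pos [ 0.5152 -0.2136  0.2503] yaw 82.99 rpy [-3.136e+00  2.000e-03  1.449e+00] q [-0.18  0.33  0.64  1.78 -0.21  1.11  0.41] F [-0.19  0.64  0.12] op 0.503
```

View pics/wt.png

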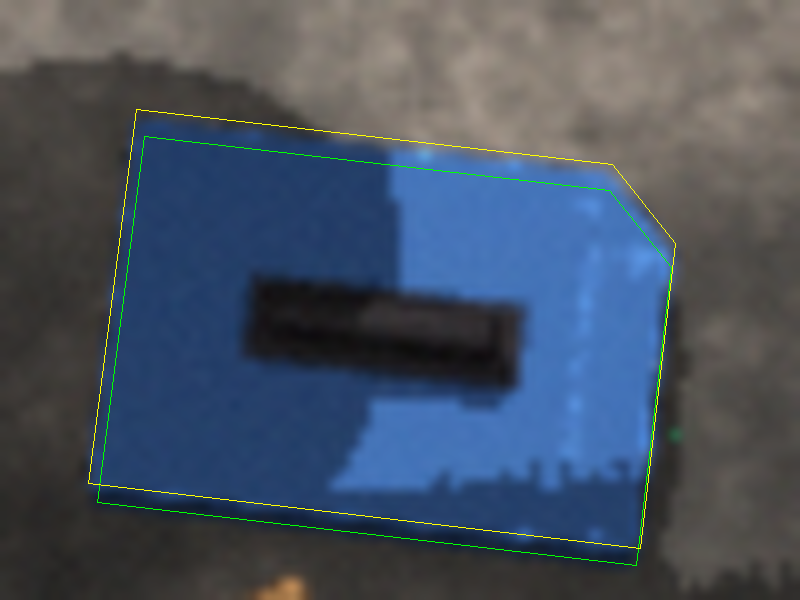

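View pics/ws.png

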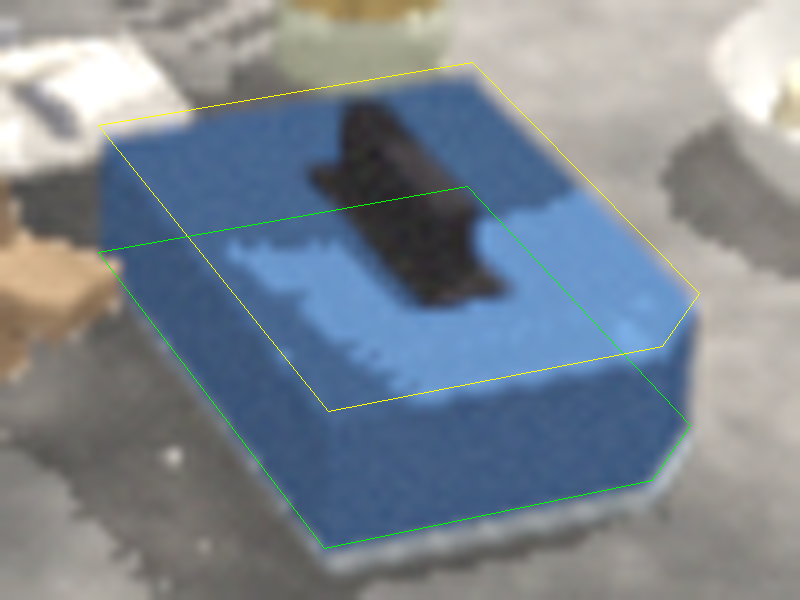

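Run:
```python
from h import *
p=bot.get_image('top')
for n in ('oil_bottle_mid','paste_pot_mid'): print(n,[(np.round(x['centre'],3).tolist(),round(x['p'],2)) for x in bot.boxes_of(n,p)][:2])
print(bot.hand_in())
```

```text
oil_bottle_mid []
paste_pot_mid [([0.697, 0.175, 0.033], 0.67)]
the job is handed in; nothing more can be done
None
```

I put everything away and handed the job in at about 60.8 s of the 144 s; no verdict was reported.

- **Inserts:** Both were set in their own pockets and looked flat and about 3 mm or less off centre in the last wrist pictures before covering. They can't be seen now under the cover.
- **Cover:** Its cut corner is on the carrier's cut corner. No contact force showed on the way down, and I let go about 0.6 mm above the ledge. Overlays of the seated outline matched the top and scene pictures to about 1–2 pixels, roughly 3–5 mm in the top view. That shows no tilt or raised edge, but it is too coarse to prove the 2.5 mm height limit.
- **Stones:** Red lies across both saddles of the red rest. Cream does the same on the white rest, about 3 mm off centre lengthwise. Both were carried well above the carrier.
- **Bystanders:** The paste pot was found where it started. The detector missed the oil bottle in the last top picture, but the scene pictures show it upright in its place.
- **Robot:** The gripper was empty and stood clear of everything at hand-in.

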